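# Gauge an aluminium mounting block on a swing-arm height comparator

### The arm

A 6-joint arm with a two-finger parallel gripper is mounted at the origin on the work surface. World frame = base frame: x ahead of the robot, y to its left, z up, the work surface at z = 0. Lengths are in m, angles in rad, forces in N, time in s.
With the tool pointing down it reaches from about 0.375 to 0.975 m from the base axis. Payload 3.8 kg.
Tool frame: the origin (TCP) lies on the centre line of the jaws, within the pads' length; the fingertips stand 25 mm ahead of it and the grasp point (between the pads) lies 6 mm ahead of it; z points along the fingers, x is the direction in which the jaws open and shut, and the axes are right-handed (so a half turn about z gives the same grasp; the last joint's range is limited). The gripper opens to 88 mm and grips with 3 to 60 N. Pads are 18 mm wide; open, the fingers measure 123 mm over their backs; the gripper's body (75 mm by 187 mm) begins 45 mm behind the grasp point.
Start: joints at [-1.233, 0.264, 1.604, -0, 1.274, -0.037], TCP at [0.247, -0.628, 0.264] pointing down, gripper open.
Joint ranges: [-2.63, 2.63], [-0.94, 2.18], [0.31, 2.57], [-1.31, 4.45], [0, 2.66], [-2.55, 2.55]. Speed limits (rad/s): [2.57, 2.57, 3.14, 3.14, 3.14, 3.14].

### API

Orientations are given as a 3x3 rotation matrix whose columns are the frame's x, y, z axes.
In Python, from cell import telemetry, eyes, r gives the robot as it stands.
- The arm moves only by the tool step_arm, never from a script. Its argument "commands" is a list that holds one entry, the list of rows, each a list of 7 numbers: the shift along the tool's x, y, z in cm, then the turn, a rotation vector about the tool's x, y, z in rad, then the opening, from 0 (shut) to 1 (fully open). A call has 1 to 12 rows; each row shifts and turns the commanded pose from where the row before left it, along the tool's axes as they then stand; what a row does not reach is not made up. A row lasts 1/10 s, in which the tool goes at most 50 mm and 8.59 degrees, less where a joint would pass 70% of its speed; a pose out of reach is approached as far as the arm can. A call is refused whole if a number of a shift passes 5 or a number of a turn 0.15, either way. A call with a gripper value outside its range is refused whole. The fingers move at their own pace and stop on an object; the grip force is fixed at half the most. Time passes only in rows, so rows that do not move let the fingers close. It gives the time, the measured TCP pose, the force and the opening at its end, in the units of the state.
- telemetry.get_state(): the state, without advancing time (a new reading comes with each control period).
- eyes.snapshot(name): name is "side" or "top"; returns a dict with "pixels" (420x560x3 uint8, red, green, blue), "range_z" (420x560 float32, m along the optical axis (not along the pixel's ray), 0 where there is no reading), "mtx" (3x3 intrinsics, pixels), "k1" (the pictures are not rectified: a ray, as slopes to the right and down, at radius r is drawn at 1 + k1 r^2 times it, then the intrinsics apply), "R" (3x3) and "t" (3): a world point X has camera coordinates R X + t. Camera axes: x right, y down, z forward; pixel columns grow to the right and rows downward; lengths in m; the calibration is good to about 2 mm. A picture is of the moment at which its call begins.
- r.close_job(): hands the job in, once; it reports no verdict.
The state is a dict: "time": time; "joint_positions": joint angles; "qvel": joint speeds; "joint_torque": joint torques, N m; "tool_pos": TCP position; "orientation": TCP orientation; "force": force on the tool from outside, world axes, zero at the start; "moment": the same for the moment, N m; "gripper_width": opening from 0.0 (shut) to 1.0 (fully open).
Only numpy, scipy, OpenCV 4.12 (cv2) and the standard library are available. Lean on these libraries where they do the work, as an engineer would, in place of code of your own. Each camera call takes 0.05 s, during which the arm holds its last target.

### The job

Check the plain aluminium block (not the flat strip or the round rod): lay it flat in the middle of the gauge stand's round plate while the gauge arm is still out of the way, then swing the arm fully home to its stop over the block, and push the arm down its column until the sprung foot stands on the block and its pointer is at the lower black bar of the scale. Then turn the wing knob clockwise, following it as it sinks, until the pointer is at the upper black bar, and let go; leave everything else on the bench where it is and never force the foot to the end of its travel.

Things in the scene. Friction and masses are not known exactly. Their poses are not given: they have to be found in the camera images.
- block: The part to check: bare aluminium block 60 x 36 x 30 mm (x, y, z), 175 g or so, with two small dark screw heads near the ends of its top. Origin at the centre of its underside, z up.
- strip: Bystander: flat aluminium strip 90 x 30 x 8 mm, lying; origin at the centre of its underside, x along it.
- rod: Bystander: round aluminium rod, 18 mm diameter, 80 mm long, lying along its x; origin at the middle of its underside as built.
- screwdriver: Bystander: screwdriver, 160 mm long, lying along its x.
- dish: Bystander: shallow clear dish, 80 mm across, 16 mm high; origin under its centre.
- spanner: Bystander: steel spanner, 130 mm long, lying along its x.
- bottle: Bystander: small white bottle, 44 mm across, 85 mm high; origin under its centre.
- tinbox: Bystander: closed aluminium box 100 x 70 x 34 mm; origin at the centre of its underside.
- anvil (a point): Centre of the top of the gauge stand's round steel plate (90 mm across, 14 mm above the bench, on a dark base plate 120 x 210 x 10 mm that is fixed to the bench). Its frame is that of the stand, z up: the column (24 mm thick, its top 220 mm above the bench) stands 105 mm from here along +y, and the arm, swung home, runs from the column along -y over the plate with the foot's axis exactly over this point. The scale faces the stand's +x when the arm is home.
- post_grip (a point): The handling grip of the gauge arm: upright black round post, 20 mm diameter, on the free end of the arm, 180 mm from the column's axis. This point is on the post's axis, 35 mm above the top of the arm and 10 mm below the top of the post. Its frame turns with the arm (-y points from the column outward along the arm). The grey arm is 26 mm wide and 22 mm thick.
- knob_grip (a point): Grip point of the wing knob on top of the sprung gauge stem, 105 mm from the column's axis and 75 mm from the post: on the knob's axis, 12 mm below the top of its upright wing. The wing is 14 mm thick along this frame's x and 40 mm long along its y and 30 mm high; below it is a 42 mm disc. The frame turns and sinks with the knob; the disc's underside is 22 mm above the arm at the start, when this point is 12 mm higher than post_grip.
- foot_tip (a point): Centre of the underside of the gauge's round foot (18 mm across), which hangs under the arm on the knob's axis. With joint head at 0 and the knob unturned it is 94 mm above the bench, so it passes well clear over the block on the plate (its top is then 44 mm above the bench) whatever the start.
- swing (a joint): Angle of the arm about the upright column, rad: 0 is home at its stop over the round plate; it grows to 1.6 as the arm swings aside, counter-clockwise seen from above (towards the stand's +x). Starts at 1.15 to 1.5. Stays where it is left; friction 0.25 N m.
- head (a joint): How far the arm has been pushed down the column, m: 0 is the top, 0.085 the bottom. Starts at 0 to 0.02. Friction holds it where it is left; about 6 N pushes it down and 12 N lifts it. At 0, post_grip is 207 mm above the bench; with the block on the plate and the knob unturned the foot touches at post_grip 157 mm above the bench, and each mm lower adds 1 mm of reading.
- knob (a joint): Angle of the wing knob, rad: starts at 0, grows clockwise seen from above, to 4.0. A quick thread: knob, stem, scale and the foot's spring carrier all sink 4 mm per rad relative to the arm. Friction 0.05 N m. If the grip does not sink with it the arm is lifted instead.
- foot (a joint): The gauge's reading, m: how far the sprung foot is pushed up into its stem. 0 hanging free, 0.030 the end of its travel. 1.2 N starts it, plus 1 N per 10 mm. A pointer on the foot runs along the white scale plate with two black bars: the lower bar spans readings of 4 to 10 mm, the upper bar 12 to 18 mm.

How it is judged:
By the outcome, as a careful person would: the job done as asked, in the order asked, and still so for the second after the job is handed in, with the robot touching nothing.
It also fails if it takes over 72 s, if anything falls off the work surface, if the arm or the gripper's body presses on something with over 40 N, if the wrist force passes 120 N, or if a joint passes its speed limit or range.

## Working session

There is one attempt and no reset: what is moved stays moved. The work goes in short steps, Python scripts to look and compute and a tool call to move; the robot and the scene stay as the last step left them, time stands still between calls to the robot, and variables do not carry over. Pictures are saved under pics/ and viewed, and the job is handed in when it is done.

Besides the shell and the picture viewer there is one more tool, called after ">>>" as name([rows], argument=value, ...), one row to a line, values as JSON. step_arm: Moves the arm, as the interface text tells. Its arguments: {"type":"object","properties":{"commands":{"type":"array"}},"required":["commands"]}

```bash
ls; mkdir -p pics; python3 - <<'E'
from cell import telemetry, eyes, r
import cv2,numpy as np
s=telemetry.get_state();print(s)
for n in("side","top"):
    d=eyes.snapshot(n);cv2.imwrite(f"pics/{n}0.png",d["pixels"][:,:,::-1]);np.savez(f"{n}0.npz",**d);print(n,d["mtx"],d["k1"],d["R"],d["t"],(d["range_z"]>0).mean())
E
```

```text
pics
{'time': 0.0, 'joint_positions': array([-1.23295322e+00,  2.64737458e-01,  1.60534123e+00, -3.92783957e-06,
        1.27366942e+00, -3.69039792e-02]), 'qvel': array([-7.56882774e-05, -1.61034481e-03, -1.72770445e-03, -2.93993333e-04,
        3.97311669e-05, -5.53903181e-04]), 'joint_torque': array([-2.01352719e-03, -5.02124870e+01, -3.56871951e+01,  7.25560240e-02,
        2.96137249e-02, -1.97910731e-04]), 'tool_pos': array([ 0.24685974, -0.62755939,  0.2624162 ]), 'orientation': array([[ 3.66037480e-01, -9.30599832e-01, -7.17972004e-04],
       [-9.30597616e-01, -3.66038176e-01,  2.03235692e-03],
       [-2.15411617e-03, -7.57757686e-05, -9.99997677e-01]]), 'force': array([-0.21590903,  0.30916716,  0.67376192]), 'moment': array([0.0200773 , 0.05850018, 0.01762358]), 'gripper_width': 0.999023328087696}
side [[532.31774126   0.         275.4567135 ]
 [  0.         532.31774126 213.07449904]
 [  0.           0.           1.        ]] 0.06531583729151805 [[-0.99051567 -0.13695118  0.0110943 ]
 [-0.09911527  0.65626905 -0.7479887 ]
 [ 0.09515709 -0.74199414 -0.66361873]] [0.53299168 0.16964103 1.29069498] 0.9960289115646258
top [[427.09209486   0.         276.79744478]
 [  0.         427.09209486 206.45687642]
 [  0.           0.           1.        ]] -0.10557016919787526 [[ 0.02398391 -0.99965105  0.01107022]
 [-0.985096   -0.02551842 -0.170102  ]
 [ 0.17032514 -0.00682551 -0.98536428]] [-0.03921074  0.55667786  1.21180589] 0.9960076530612245
```

View pics/side0.png

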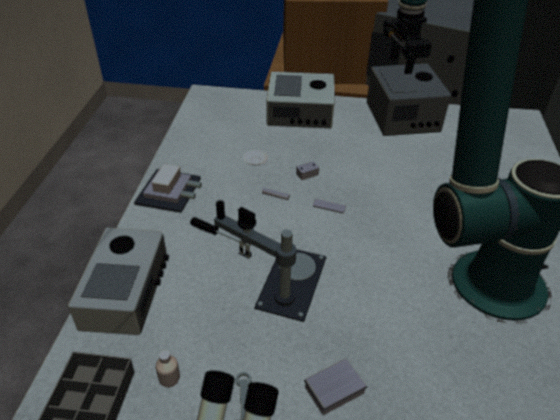

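View pics/top0.png

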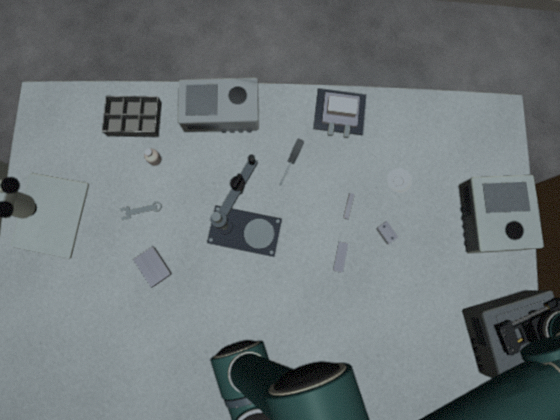

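```bash
cat > h.py <<'E'
import numpy as np,cv2
def load(n,k=0): return dict(np.load(f"{n}{k}.npz"))
def snap(n,k):
    from cell import eyes
    d=eyes.snapshot(n);np.savez(f"{n}{k}.npz",**d);cv2.imwrite(f"pics/{n}{k}.png",d["pixels"][:,:,::-1]);return d
def slopes(d,uv):
    return cv2.undistortPoints(np.asarray(uv,float).reshape(-1,1,2),d["mtx"],np.array([float(d["k1"]),0,0,0]),None,None).reshape(-1,2)
def ray(d,uv):
    s=slopes(d,uv);c=-d["R"].T@d["t"];v=np.c_[s,np.ones(len(s))]@d["R"];return c,v
def onz(d,uv,z):
    c,v=ray(d,uv);return c+v*((z-c[2])/v[:,2])[:,None]
def cloud(d):
    h,w=d["range_z"].shape;u,v=np.meshgrid(np.arange(w),np.arange(h))
    c,r=ray(d,np.c_[u.ravel(),v.ravel()]);return (c+r*d["range_z"].reshape(-1,1)).reshape(h,w,3)
def proj(d,X):
    X=np.atleast_2d(X);rv=cv2.Rodrigues(d["R"])[0];return cv2.projectPoints(X.reshape(-1,1,3).astype(float),rv,d["t"],d["mtx"],np.array([float(d["k1"]),0,0,0]))[0].reshape(-1,2)
def crop(d,name,x0,y0,x1,y1,f,gain=1.0):
    im=d["pixels"][y0:y1,x0:x1,::-1];im=cv2.resize(im,None,fx=f,fy=f,interpolation=cv2.INTER_CUBIC)
    cv2.imwrite("pics/"+name,np.clip(im*gain,0,255).astype(np.uint8))
def near(d1,uv1,d2,uv2):
    c1,v1=ray(d1,uv1);c2,v2=ray(d2,uv2);out=[]
    for a,b in zip(v1,v2):
        A=np.c_[a,-b];s=np.linalg.lstsq(A,c2-c1,rcond=None)[0];p=c1+a*s[0];q=c2+b*s[1];out.append(np.r_[(p+q)/2,np.linalg.norm(p-q)])
    return np.array(out)
E
python3 - <<'E'
from h import *
t=load("top");s=load("side")
crop(t,"tb.png",320,180,420,280,7,1.6);crop(t,"ta.png",195,130,295,270,5.7,1.6)
crop(s,"sb.png",250,140,360,220,7,1.6);crop(s,"sa.png",180,190,340,325,4.8,1.6)
for d in(t,s):
    P=cloud(d)
    print(np.median(P[...,2]))
    for uv in ([(387,232),(340,256),(260,233),(245,245),(237,183),(252,159)] if d is t else [(307,168),(305,265),(285,240),(246,212),(220,205)]):
        print(uv,P[uv[1],uv[0]])
E
```

```text
-0.0011207453203099238
(387, 232) [ 0.49199922 -0.3579485   0.02641747]
(340, 256) [ 0.41862395 -0.21918755  0.00557155]
(260, 233) [0.48195048 0.02304574 0.00801727]
(245, 245) [0.44470561 0.06700608 0.00700042]
(237, 183) [0.5850563  0.07897891 0.22477229]
(252, 159) [0.65361779 0.04367675 0.21060049]
0.0010569495010957497
(307, 168) [ 0.49284494 -0.35330827  0.03020971]
(305, 265) [0.46185163 0.02399675 0.01648722]
(285, 240) [0.50123265 0.14019259 0.20931516]
(246, 212) [0.5922089  0.08503131 0.22598741]
(220, 205) [0.65683673 0.05195438 0.20917085]
```

View pics/tb.png

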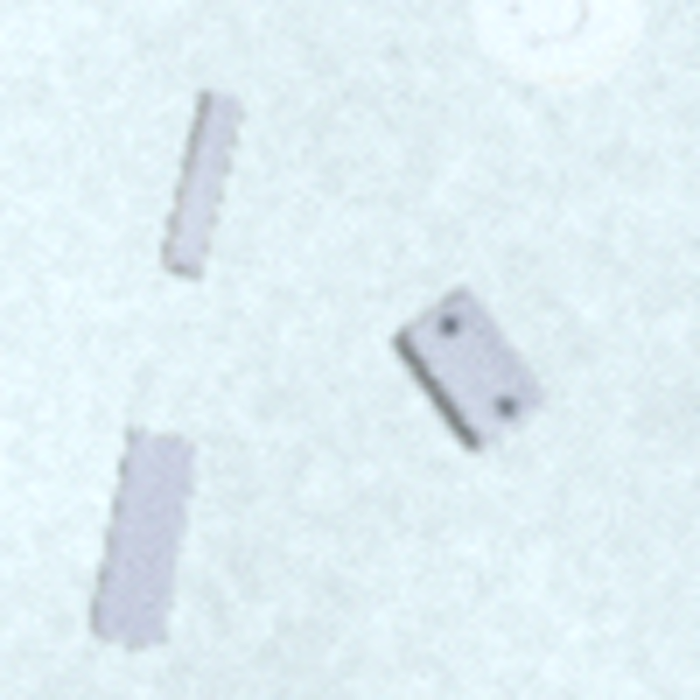

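View pics/ta.png

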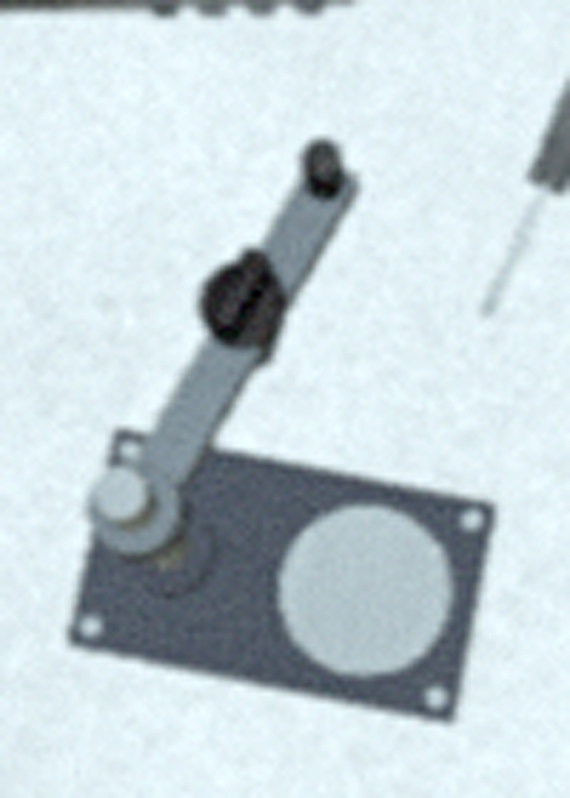

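View pics/sb.png

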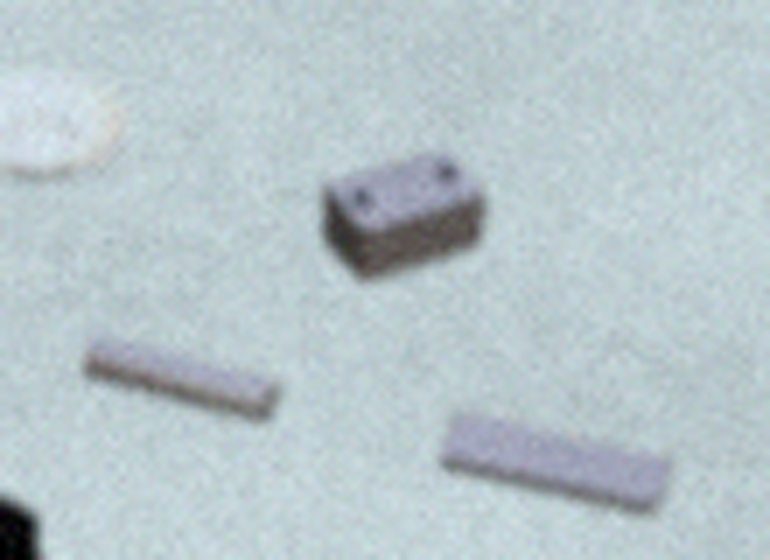

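View pics/sa.png

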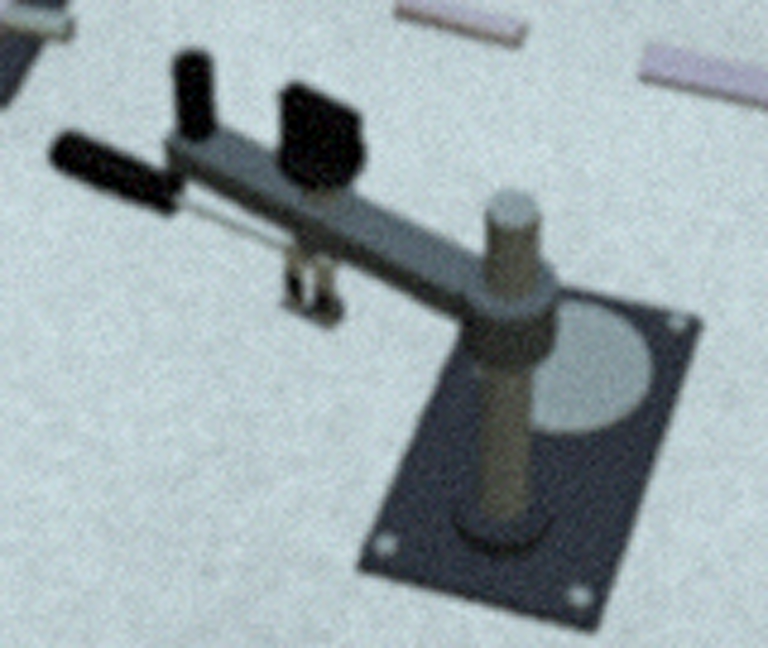

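```bash
cat > m1.py <<'E'
from h import *
t=load("top");s=load("side")
C=lambda p,f,x0,y0:(np.array(p,float)+.5)/f-.5+[x0,y0]
tb=lambda *p:C(p,7,320,180);ta=lambda *p:C(p,5.7,195,130);sb=lambda *p:C(p,7,250,140);sa=lambda *p:C(p,4.8,180,190)
n=near(t,tb((450,325),(508,406)),s,sb((445,173),(362,197)))
print("screws",n.round(4))
# screw correspondence: top screw A (450,325)
# block corners of top face
ct=tb((460,288),(545,388),(485,448),(400,340)); print("top z.03",onz(t,ct,.03).round(4))
cs=sb((330,190),(436,152),(484,200),(368,236)); print("side z.03",onz(s,cs,.03).round(4))
# disc
g=cv2.cvtColor(t["pixels"],cv2.COLOR_RGB2GRAY)
m=(g[215:255,238:282]>0)
def disc(d,seed,box):
    x0,y0,x1,y1=box;im=cv2.cvtColor(d["pixels"],cv2.COLOR_RGB2GRAY)[y0:y1,x0:x1]
    im=cv2.GaussianBlur(cv2.resize(im,None,fx=4,fy=4,interpolation=cv2.INTER_CUBIC),(0,0),3)
    th,b=cv2.threshold(im,0,255,cv2.THRESH_OTSU)
    n,l=cv2.connectedComponents(b);k=l[int((seed[1]-y0)*4),int((seed[0]-x0)*4)]
    c=max(cv2.findContours((l==k).astype(np.uint8),cv2.RETR_EXTERNAL,cv2.CHAIN_APPROX_NONE)[0],key=cv2.contourArea)
    return ((c.reshape(-1,2)+.5)/4-.5)+[x0,y0]
c=disc(t,(260,233),(240,215,278,252))
p=onz(t,c,.014);e=cv2.fitEllipse(p[:,:2].astype(np.float32)*1000);print("disc top",e,p[:,:2].min(0),p[:,:2].max(0))
bt=onz(t,ta((120,430),(495,505),(452,720),(70,640)),.010);print("base",bt[:,:2].round(4),bt.mean(0))
bs=onz(s,sa((360,568),(597,630),(703,320)),.010);print("base side",bs[:,:2].round(4))
print("bolts top",onz(t,ta((130,452),(471,519),(436,697),(90,626)),.01).mean(0))
print("bolts side",onz(s,sa((384,544),(580,597),(677,322)),.01).round(4))
print("col top",near(t,ta((122,495)),s,sa((513,208))))
print("post top",near(t,ta((322,150)),s,sa((193,58))))
print("wing top",near(t,ta((243,293)),s,sa((322,108))))
E
python3 m1.py
```

```text
screws [[ 0.49   -0.3383  0.0598  0.0308]
 [ 0.4947 -0.3793  0.008   0.0342]]
top z.03 [[ 0.5256 -0.3523  0.03  ]
 [ 0.4832 -0.3886  0.03  ]
 [ 0.457  -0.362   0.03  ]
 [ 0.5025 -0.3259  0.03  ]]
side z.03 [[ 0.5237 -0.3553  0.03  ]
 [ 0.4815 -0.3894  0.03  ]
 [ 0.4584 -0.3581  0.03  ]
 [ 0.5045 -0.3257  0.03  ]]
disc top ((481.1050720214844, 27.0329532623291), (89.1844711303711, 89.99187469482422), 176.86312866210938) [ 0.43655225 -0.01808378] [0.52568592 0.07218074]
base [[ 0.5636  0.1606]
 [ 0.5284 -0.0405]
 [ 0.4141 -0.0205]
 [ 0.4508  0.1817]] [0.48922789 0.07033219 0.01      ]
base side [[ 0.563   0.1668]
 [ 0.4483  0.1863]
 [ 0.4126 -0.0195]]
bolts top [0.48920641 0.07161033 0.01      ]
bolts side [[ 0.5541  0.151   0.01  ]
 [ 0.4581  0.1686  0.01  ]
 [ 0.426  -0.0161  0.01  ]]
col top [[0.49901163 0.12927705 0.21916113 0.00150047]]
post top [[0.65954461 0.04614587 0.21406956 0.0026766 ]]
wing top [[0.59165064 0.07902843 0.22041031 0.0005958 ]]
```

```bash
python3 - <<'E'
from h import *
t=load("top");s=load("side")
crop(t,"tg.png",440,270,560,420,5,2);crop(s,"sg.png",340,0,460,90,6,2)
for d in (t,s): print(proj(d,[[.247,-.628,.262],[.247+.0342,-.628-.087,.31],[.247-.0342,-.628+.087,.31]]))
E
```

```text
[[520.1427891  322.47590202]
 [563.56069115 308.99126296]
 [497.39971652 339.70113329]]
[[401.60220769  58.27085187]
 [392.01829879  29.84193097]
 [418.12073818  56.62409072]]
```

View pics/tg.png

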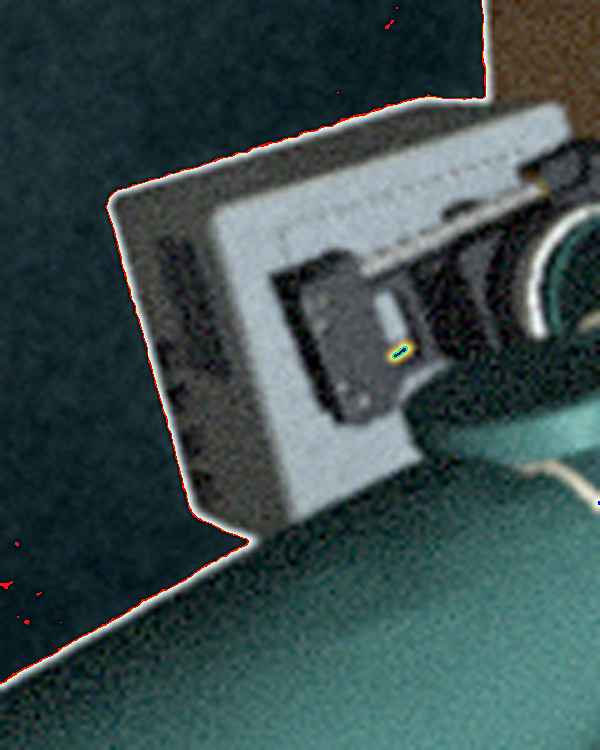

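View pics/sg.png

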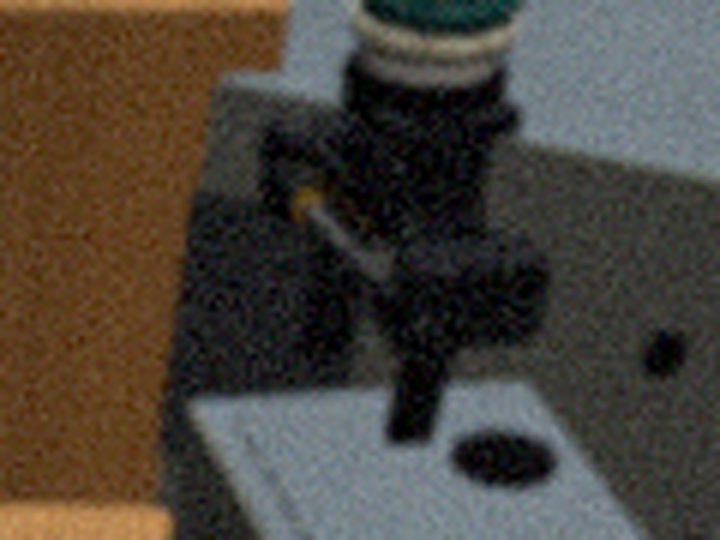

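```bash
cat >> h.py <<'E'
from scipy.spatial.transform import Rotation as Ro
def down(ang): # tool x at world angle (deg), z down
    a=np.radians(ang);x=np.array([np.cos(a),np.sin(a),0]);z=np.array([0,0,-1.]);return np.c_[x,np.cross(z,x),z]
def plan(pos,ang,n,grip=1.0,start=None):
    from cell import telemetry
    s=telemetry.get_state();p0=s["tool_pos"];R0=s["orientation"]
    if start is not None:p0,R0=start
    R1=down(ang);rv=(Ro.from_matrix(R0.T@R1)).as_rotvec()
    P=p0;R=R0;rows=[]
    for i in range(1,n+1):
        Pn=p0+(np.array(pos)-p0)*i/n;Rn=R0@Ro.from_rotvec(rv*i/n).as_matrix()
        rows.append([*(R.T@(Pn-P)*100).round(2),*Ro.from_matrix(R.T@Rn).as_rotvec().round(3),grip]);P=Pn;R=Rn
    print("\n".join(str([float(v) for v in r_]).replace(" ","") for r_ in rows));return np.array(pos),R1
def st():
    from cell import telemetry
    s=telemetry.get_state();R=s["orientation"];print("t",round(s["time"],2),"p",s["tool_pos"].round(4),"ang",np.degrees(np.arctan2(R[1,0],R[0,0])).round(2),"tilt",R[:,2].round(3),"F",s["force"].round(2),"M",s["moment"].round(2),"w",round(s["gripper_width"]*88,1),"q",s["joint_positions"].round(2));return s
E
python3 - <<'E'
from h import *
exec(open("m1.py").read().split("n=near")[0].split("import *")[1])
print(near(t,tb((450,325),(508,406)),s,sb((362,197),(445,173))).round(4))
plan((.492,-.357,.13),-49.4,9)
E
```

```text
[[ 5.091e-01 -3.466e-01  3.430e-02  5.000e-04]
 [ 4.756e-01 -3.718e-01  3.210e-02  1.300e-03]]
[-1.8,-3.63,1.48,-0.0,0.0,-0.037,1.0]
[-1.66,-3.7,1.48,-0.0,0.0,-0.037,1.0]
[-1.52,-3.76,1.47,-0.0,0.0,-0.037,1.0]
[-1.38,-3.81,1.47,-0.0,0.0,-0.037,1.0]
[-1.24,-3.86,1.47,-0.0,0.0,-0.037,1.0]
[-1.1,-3.9,1.47,-0.0,0.0,-0.037,1.0]
[-0.95,-3.94,1.47,-0.0,0.0,-0.037,1.0]
[-0.81,-3.98,1.47,-0.0,0.0,-0.037,1.0]
[-0.66,-4.0,1.47,-0.0,0.0,-0.037,1.0]
```

>>> step_arm([
  [[-1.8,-3.63,1.48,0,0,-0.033,1],[-1.66,-3.7,1.48,0,0,-0.033,1],[-1.52,-3.76,1.48,0,0,-0.033,1],[-1.38,-3.81,1.48,0,0,-0.033,1],[-1.24,-3.86,1.48,0,0,-0.033,1],[-1.1,-3.9,1.48,0,0,-0.033,1],[-0.95,-3.94,1.48,0,0,-0.033,1],[-0.81,-3.98,1.48,0,0,-0.033,1],[-0.66,-4.0,1.48,0,0,-0.033,1],[0,0,0,0,0,0,1],[0,0,0,0,0,0,1]],
])

```text
time: 1.2
tool_pos: [0.4965, -0.3607, 0.1295]
orientation: [[0.624, -0.781, -0.002], [-0.781, -0.624, 0.001], [-0.002, 0.001, -1.0]]
force: [0.2, -0.2, -0.8]
gripper_width: 1.001
```

```bash
python3 - <<'E'
from h import *
st();plan((.492,-.358,.030),-51.5,5)
E
```

```text
t 1.2 p [ 0.4965 -0.3607  0.1295] ang -51.39 tilt [-0.002  0.001 -1.   ] F [ 0.17 -0.23 -0.76] M [ 0.01 -0.03 -0.01] w 88.1 q [-0.67  0.27  1.86 -0.    1.01  0.23]
[-0.1,0.03,1.99,0.0,0.0,0.0,1.0]
[-0.1,0.04,1.99,0.0,0.0,0.0,1.0]
[-0.1,0.04,1.99,0.0,0.0,0.0,1.0]
[-0.1,0.04,1.99,0.0,0.0,0.0,1.0]
[-0.1,0.04,1.99,0.0,0.0,0.0,1.0]
```

Descend, then close.

>>> step_arm([
  [[-0.1,0.04,2.0,0,0,0,1],[-0.1,0.04,2.0,0,0,0,1],[-0.1,0.04,2.0,0,0,0,1],[-0.1,0.04,2.0,0,0,0,1],[-0.1,0.04,1.9,0,0,0,1],[0,0,0,0,0,0,1],[0,0,0,0,0,0,0.6]],
])

```text
time: 1.9
tool_pos: [0.4913, -0.3603, 0.0319]
orientation: [[0.621, -0.784, -0.0], [-0.784, -0.621, -0.0], [-0.0, 0.0, -1.0]]
force: [0.4, -0.5, -0.2]
gripper_width: 0.932
```

>>> step_arm([
  [[0,0,0,0,0,0,0],[0,0,0,0,0,0,0],[0,0,0,0,0,0,0],[0,0,0,0,0,0,0],[0,0,0,0,0,0,0],[0,0,0,0,0,0,0]],
])

```text
time: 2.5
tool_pos: [0.4922, -0.3593, 0.0317]
orientation: [[0.623, -0.783, 0.0], [-0.783, -0.623, -0.0], [0.001, -0.0, -1.0]]
force: [-0.7, -0.1, 1.4]
gripper_width: 0.405
```

```bash
python3 - <<'E'
from h import *
st()
d=snap("top",1);crop(d,"tb1.png",330,170,450,270,6,1.6)
d=snap("side",1);crop(d,"sb1.png",240,110,370,220,6,1.6)
E
```

```text
t 2.5 p [ 0.4922 -0.3593  0.0317] ang -51.5 tilt [ 0. -0. -1.] F [-0.66 -0.11  1.43] M [-0.04 -0.06  0.06] w 35.6 q [-0.67  0.38  1.93  0.    0.84  0.23]
```

View pics/sb1.png

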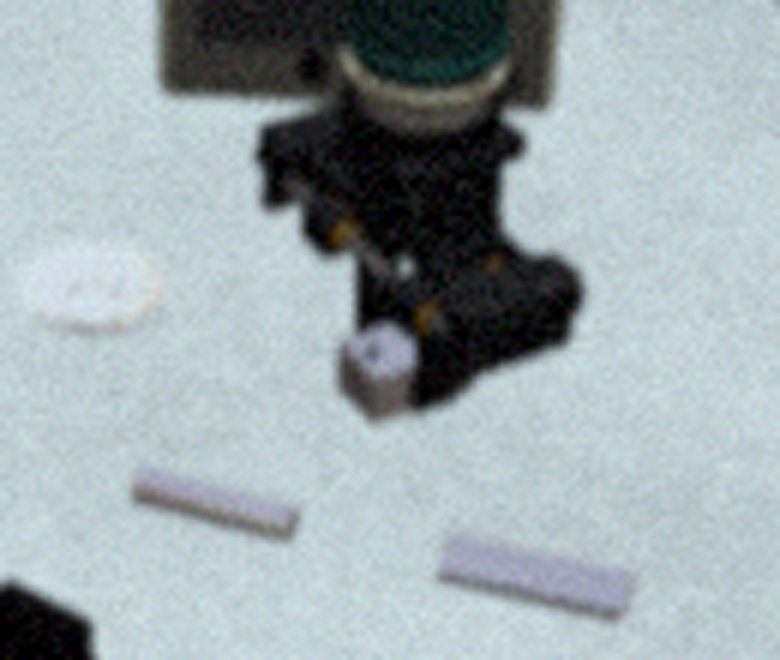

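```bash
python3 - <<'E'
from h import *
plan((.492,-.358,.11),-51.5,3,0,);print()
plan((.4815,.025,.11),-15,12,0,start=(np.array([.4922,-.3593,.1097]),down(-51.5)))
E
```

```text
[-0.04,-0.02,-2.61,-0.0,-0.0,0.0,0.0]
[-0.04,-0.02,-2.61,-0.0,-0.0,0.0,0.0]
[-0.04,-0.02,-2.61,-0.0,-0.0,0.0,0.0]

[-2.56,-1.92,-0.0,0.0,0.0,-0.053,0.0]
[-2.46,-2.06,-0.0,0.0,0.0,-0.053,0.0]
[-2.34,-2.18,-0.0,0.0,0.0,-0.053,0.0]
[-2.22,-2.31,-0.0,0.0,0.0,-0.053,0.0]
[-2.1,-2.42,-0.0,0.0,0.0,-0.053,0.0]
[-1.97,-2.53,-0.0,0.0,0.0,-0.053,0.0]
[-1.83,-2.63,-0.0,0.0,0.0,-0.053,0.0]
[-1.69,-2.72,-0.0,0.0,0.0,-0.053,0.0]
[-1.54,-2.81,-0.0,0.0,0.0,-0.053,0.0]
[-1.39,-2.89,-0.0,0.0,0.0,-0.053,0.0]
[-1.24,-2.96,-0.0,0.0,0.0,-0.053,0.0]
[-1.08,-3.02,-0.0,0.0,0.0,-0.053,0.0]
```

>>> step_arm([
  [[0,0,-2,0,0,0,0],[0,0,-3,0,0,0,0],[0,0,-2.8,0,0,0,0],[0,0,0,0,0,0,0]],
])

```text
time: 3.0
tool_pos: [0.4943, -0.361, 0.1136]
orientation: [[0.622, -0.783, 0.006], [-0.783, -0.622, -0.005], [0.007, -0.002, -1.0]]
force: [1.0, -0.4, -0.8]
gripper_width: 0.408
```

>>> step_arm([
  [[-2.56,-1.92,0,0,0,-0.053,0],[-2.46,-2.06,0,0,0,-0.053,0],[-2.34,-2.18,0,0,0,-0.053,0],[-2.22,-2.31,0,0,0,-0.053,0],[-2.1,-2.42,0,0,0,-0.053,0],[-1.97,-2.53,0,0,0,-0.053,0],[-1.83,-2.63,0,0,0,-0.053,0],[-1.69,-2.72,0,0,0,-0.053,0],[-1.54,-2.81,0,0,0,-0.053,0],[-1.39,-2.89,0,0,0,-0.053,0],[-1.24,-2.96,0,0,0,-0.053,0],[0,0,0,0,0,0,0]],
])

```text
time: 4.2
tool_pos: [0.4806, -0.0039, 0.1077]
orientation: [[0.952, -0.307, -0.003], [-0.307, -0.952, 0.001], [-0.003, -0.0, -1.0]]
force: [-0.7, -0.3, -1.9]
gripper_width: 0.409
```

```bash
python3 - <<'E'
from h import *
st()
d=snap("side",2);crop(d,"sa2.png",180,150,340,315,4.6,1.6)
E
```

```text
t 4.2 p [ 0.4806 -0.0039  0.1077] ang -17.86 tilt [-0.003  0.001 -1.   ] F [-0.66 -0.29 -1.92] M [-0.09 -0.06  0.05] w 36.0 q [-0.06  0.06  2.16  0.    0.93  0.25]
```

View pics/sa2.png

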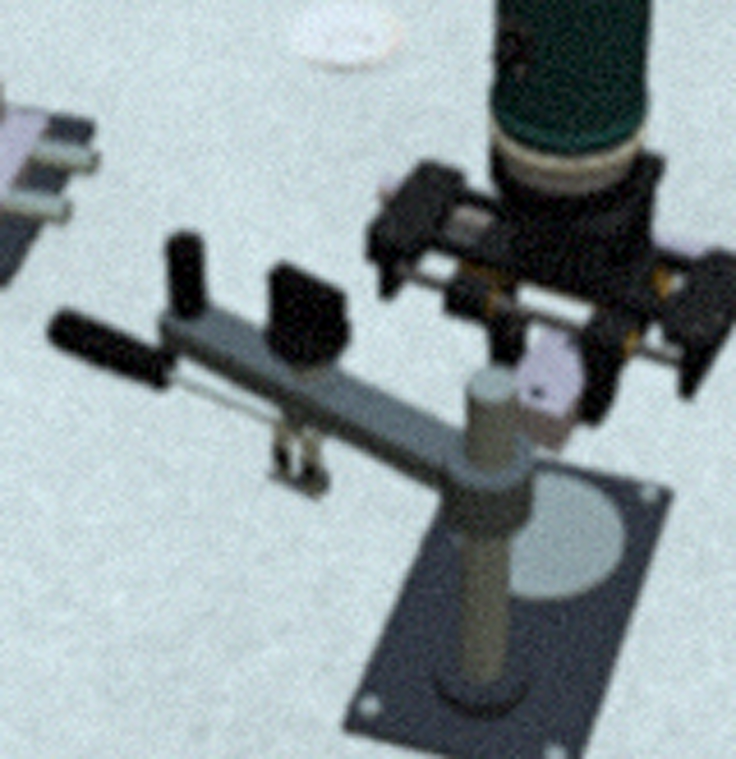

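```bash
python3 - <<'E'
from h import *
plan((.4815,.025,.108),-15,2,0);plan((.4815,.025,.05),-15,3,0,start=(np.array([.4815,.025,.108]),down(-15)))
E
```

```text
[-0.44,-1.45,-0.01,0.0,0.001,-0.026,0.0]
[-0.4,-1.46,-0.01,0.0,0.001,-0.026,0.0]
[0.0,0.0,1.93,0.0,0.0,0.0,0.0]
[0.0,0.0,1.93,0.0,0.0,0.0,0.0]
[0.0,0.0,1.93,0.0,0.0,0.0,0.0]
```

>>> step_arm([
  [[-0.44,-1.45,0,0,0,-0.026,0],[-0.4,-1.46,0,0,0,-0.026,0],[0,0,1.9,0,0,0,0],[0,0,1.9,0,0,0,0],[0,0,1.8,0,0,0,0],[0,0,0,0,0,0,0],[0,0,0,0,0,0,0],[0,0,0,0,0,0,0]],
])

```text
time: 5.05
tool_pos: [0.4837, 0.0229, 0.0541]
orientation: [[0.965, -0.262, 0.001], [-0.262, -0.965, -0.0], [0.001, -0.0, -1.0]]
force: [0.1, 0.0, -0.9]
gripper_width: 0.408
```

```bash
python3 - <<'E'
from h import *
st()
E
```

```text
t 5.05 p [0.4837 0.0229 0.0541] ang -15.17 tilt [ 0.001 -0.    -1.   ] F [ 0.12  0.03 -0.87] M [-0.03 -0.03 -0.  ] w 35.9 q [-0.    0.14  2.19 -0.    0.81  0.26]
```

>>> step_arm([
  [[-0.27,-0.14,0.4,0,0,0,0],[0,0,0.3,0,0,0,0],[0,0,0.1,0,0,0,0],[0,0,0,0,0,0,0],[0,0,0,0,0,0,0]],
])

```text
time: 5.55
tool_pos: [0.4808, 0.0255, 0.0457]
orientation: [[0.965, -0.261, 0.0], [-0.261, -0.965, -0.0], [0.0, -0.0, -1.0]]
force: [-0.6, 0.3, 0.7]
gripper_width: 0.408
```

>>> step_arm([
  [[0,0,0.05,0,0,0,0],[0,0,0,0,0,0,0]],
])

```text
time: 5.75
tool_pos: [0.4808, 0.0256, 0.0457]
orientation: [[0.965, -0.261, -0.0], [-0.261, -0.965, 0.0], [-0.0, -0.0, -1.0]]
force: [-2.5, 0.7, 6.0]
gripper_width: 0.406
```

>>> step_arm([
  [[0,0,-0.03,0,0,0,0.7],[0,0,0,0,0,0,0.7],[0,0,0,0,0,0,0.7],[0,0,-1,0,0,0,0.7],[0,0,-3,0,0,0,0.7],[0,0,-3,0,0,0,0.7],[0,0,0,0,0,0,0.7]],
])

```text
time: 6.45
tool_pos: [0.4844, 0.0255, 0.1202]
orientation: [[0.965, -0.261, 0.009], [-0.261, -0.965, 0.0], [0.009, -0.002, -1.0]]
force: [1.0, -0.5, 1.1]
gripper_width: 0.699
```

```bash
python3 - <<'E'
from h import *
st();plan((.45,-.13,.15),-15,4,.7)
E
```

```text
t 6.45 p [0.4844 0.0255 0.1202] ang -15.13 tilt [ 0.009  0.    -1.   ] F [ 1.01 -0.48  1.09] M [-0.08 -0.02  0.  ] w 61.5 q [0.   0.04 2.15 0.   0.95 0.27]
[0.19,3.98,-0.75,-0.001,-0.002,-0.001,0.7]
[0.19,3.98,-0.75,-0.001,-0.002,-0.001,0.7]
[0.18,3.98,-0.75,-0.001,-0.002,-0.001,0.7]
[0.18,3.98,-0.75,-0.001,-0.002,-0.001,0.7]
```

>>> step_arm([
  [[0,4,-2,0,0,0,0.7],[0,4.5,-3.5,0,0,0,0.7],[0,4.5,-3.5,0,0,0,0.7],[0,4,-3.5,0,0,0,0.7],[0,3,-3.5,0,0,0,0.7],[0,0,0,0,0,0,0.5],[0,0,0,0,0,0,0.5]],
])

```text
time: 7.15
tool_pos: [0.4321, -0.1552, 0.265]
orientation: [[0.965, -0.263, 0.001], [-0.263, -0.965, -0.0], [0.001, -0.0, -1.0]]
force: [-0.1, -0.2, -0.4]
gripper_width: 0.545
```

```bash
python3 - <<'E'
from h import *
st()
d=snap("side",3);crop(d,"sa3.png",180,150,340,315,4.6,1.6)
d=snap("top",3);crop(d,"ta3.png",195,130,295,270,5.7,1.6)
E
```

```text
t 7.15 p [ 0.4321 -0.1552  0.265 ] ang -15.25 tilt [ 0.001 -0.    -1.   ] F [-0.12 -0.21 -0.38] M [-0.05 -0.06  0.04] w 47.9 q [-0.4  -0.16  2.04  0.    1.25 -0.13]
```

View pics/sa3.png

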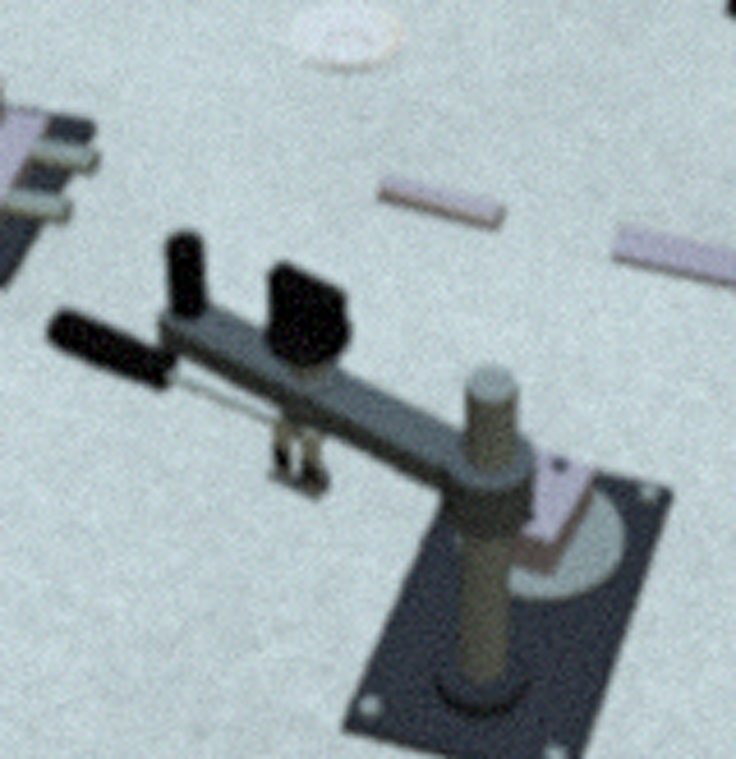

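View pics/ta3.png

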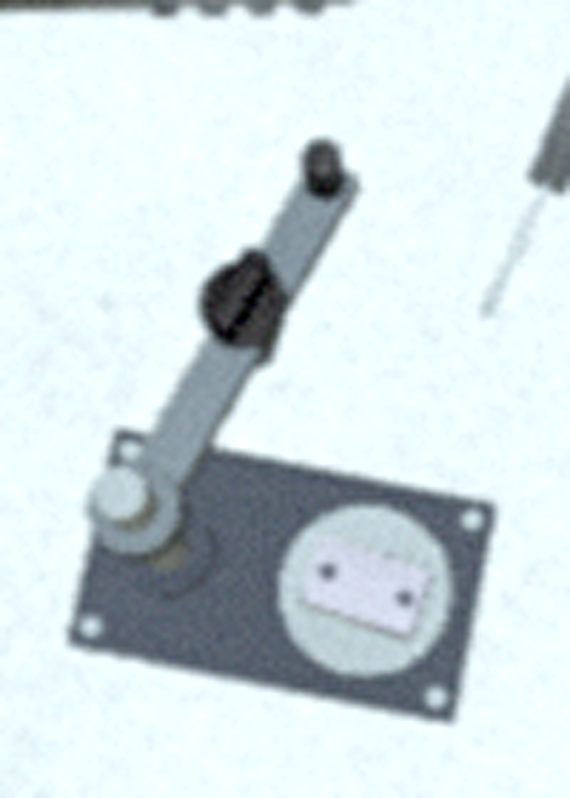

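```bash
python3 - <<'E'
from h import *
t=load("top",3);C=lambda p,f,x0,y0:(np.array(p,float)+.5)/f-.5+[x0,y0]
ta=lambda *p:C(p,5.7,195,130)
q=onz(t,ta((328,571),(404,598)),.044);print("screws mid",q.mean(0),"ang",np.degrees(np.arctan2(*(q[0]-q[1])[1::-1])))
print("screw holes expected TCP release .4808 .0256; disc centre(top) .4811 .0270")
P=cloud(t);
# brown corners
print(onz(t,ta((312,537),(438,572),(412,636),(302,600)),.044).mean(0))
s=load("side",3);sa=lambda *p:C(p,4.6,180,150)
# disc visible arc side
print(onz(s,sa((625,535),(550,600),(600,585),(615,505)),.014))
d=onz(s,sa((625,535),(550,600),(600,585),(615,505)),.014)[:,:2];A=np.c_[2*d,np.ones(4)];x=np.linalg.lstsq(A,(d**2).sum(1),rcond=None)[0];print("circle",x[:2],np.sqrt(x[2]+x[0]**2+x[1]**2))
E
```

```text
screws mid [0.48051287 0.02554236 0.044     ] ang 71.85578362660762
screw holes expected TCP release .4808 .0256; disc centre(top) .4811 .0270
[0.47964308 0.02552594 0.044     ]
[[ 4.36226309e-01  2.08935769e-02  1.40000000e-02]
 [ 4.71081280e-01  7.22834688e-02  1.40000000e-02]
 [ 4.46303137e-01  5.81464061e-02  1.40000000e-02]
 [ 4.43340585e-01 -2.17583011e-04  1.40000000e-02]]
circle [0.48199429 0.0269507 ] 0.046863646572581776
```

```bash
python3 - <<'E'
from h import *
plan((.6595,.046,.29),62.5,11,.55)
E
```

```text
[1.53,-2.29,-0.25,-0.0,0.0,-0.123,0.55]
[1.8,-2.09,-0.25,-0.0,0.0,-0.123,0.55]
[2.04,-1.85,-0.25,-0.0,0.0,-0.123,0.55]
[2.25,-1.59,-0.25,-0.0,0.0,-0.123,0.55]
[2.43,-1.3,-0.25,-0.0,0.0,-0.123,0.55]
[2.57,-0.99,-0.25,-0.0,0.0,-0.123,0.55]
[2.68,-0.67,-0.25,-0.0,0.0,-0.123,0.55]
[2.74,-0.33,-0.25,-0.0,0.0,-0.123,0.55]
[2.76,0.01,-0.25,-0.0,0.0,-0.123,0.55]
[2.74,0.35,-0.25,-0.0,0.0,-0.123,0.55]
[2.67,0.68,-0.25,-0.0,0.0,-0.123,0.55]
```

>>> step_arm([
  [[1.53,-2.29,-0.6,0,0,-0.123,0.55],[1.8,-2.09,-0.6,0,0,-0.123,0.55],[2.04,-1.85,-0.6,0,0,-0.123,0.55],[2.25,-1.59,-0.5,0,0,-0.123,0.55],[2.43,-1.3,-0.2,0,0,-0.123,0.55],[2.57,-0.99,0,0,0,-0.123,0.55],[2.68,-0.67,0,0,0,-0.123,0.55],[2.74,-0.33,0,0,0,-0.123,0.55],[2.76,0,0,0,0,-0.123,0.55],[2.74,0.35,0,0,0,-0.123,0.55],[2.67,0.68,0,0,0,-0.123,0.55],[0,0,0,0,0,0,0.55]],
])

```text
time: 8.45
tool_pos: [0.6609, 0.0488, 0.2861]
orientation: [[0.458, 0.889, -0.004], [0.889, -0.458, 0.001], [-0.001, -0.004, -1.0]]
force: [0.1, 0.9, 0.5]
gripper_width: 0.549
```

>>> step_arm([
  [[0,0,0,0,0,0,0.55],[0,0,0,0,0,0,0.55]],
])

```text
time: 8.65
tool_pos: [0.6592, 0.0452, 0.2881]
orientation: [[0.464, 0.886, -0.003], [0.886, -0.464, -0.0], [-0.002, -0.002, -1.0]]
force: [0.7, -1.2, -0.7]
gripper_width: 0.553
```

```bash
python3 - <<'E'
from h import *
st()
d=snap("side",4);crop(d,"sa4.png",160,110,320,275,4.6,1.8)
plan((.6595,.046,.21),62.5,4,.55)
E
```

```text
t 8.65 p [0.6592 0.0452 0.2881] ang 62.36 tilt [-0.003 -0.    -1.   ] F [ 0.69 -1.16 -0.7 ] M [ 0.04 -0.15 -0.03] w 48.6 q [ 0.03  0.23  1.61 -0.    1.31 -1.06]
[0.03,-0.01,1.97,-0.0,0.0,-0.001,0.55]
[0.03,-0.01,1.97,-0.0,0.0,-0.001,0.55]
[0.03,-0.01,1.97,-0.0,0.0,-0.001,0.55]
[0.03,-0.01,1.97,-0.0,0.0,-0.001,0.55]
```

View pics/sa4.png

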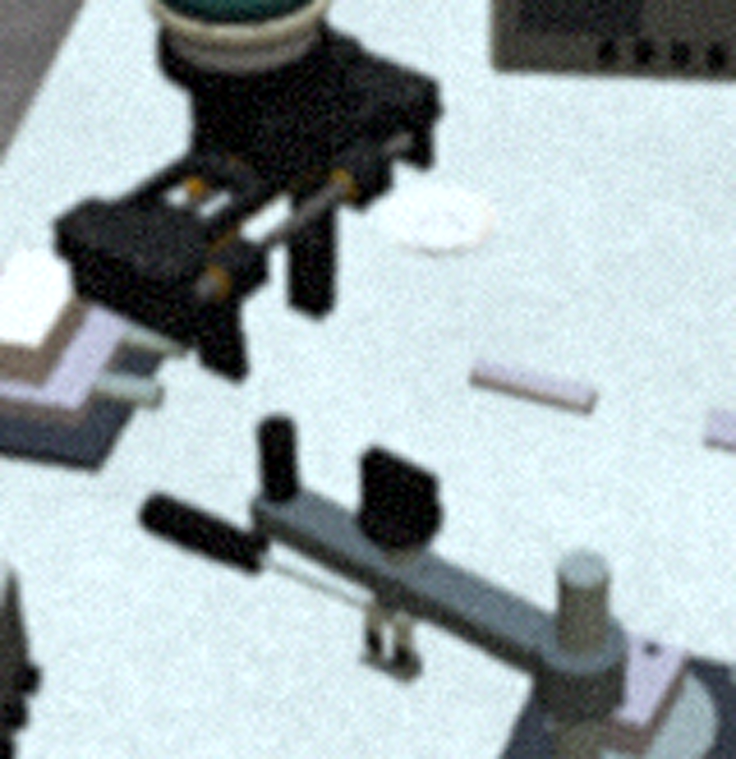

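>>> step_arm([
  [[0,0,2,0,0,0,0.55],[0,0,2,0,0,0,0.55],[0,0,2,0,0,0,0.55],[0,0,1.8,0,0,0,0.55],[0,0,0,0,0,0,0.55],[0,0,0,0,0,0,0.55]],
])

```text
time: 9.3
tool_pos: [0.6598, 0.0444, 0.2118]
orientation: [[0.464, 0.886, -0.001], [0.886, -0.464, -0.0], [-0.0, -0.001, -1.0]]
force: [0.1, 0.0, 0.3]
gripper_width: 0.549
```

```bash
python3 - <<'E'
from h import *
st()
d=snap("side",5);crop(d,"sa5.png",160,130,320,295,4.6,1.8)
d=snap("top",5);crop(d,"ta5.png",195,130,295,270,5.7,1.8)
E
```

```text
t 9.3 p [0.6598 0.0444 0.2118] ang 62.33 tilt [-0.001 -0.    -1.   ] F [0.15 0.03 0.34] M [ 0.02 -0.17  0.02] w 48.3 q [ 0.03  0.27  1.69 -0.    1.18 -1.06]
```

View pics/sa5.png

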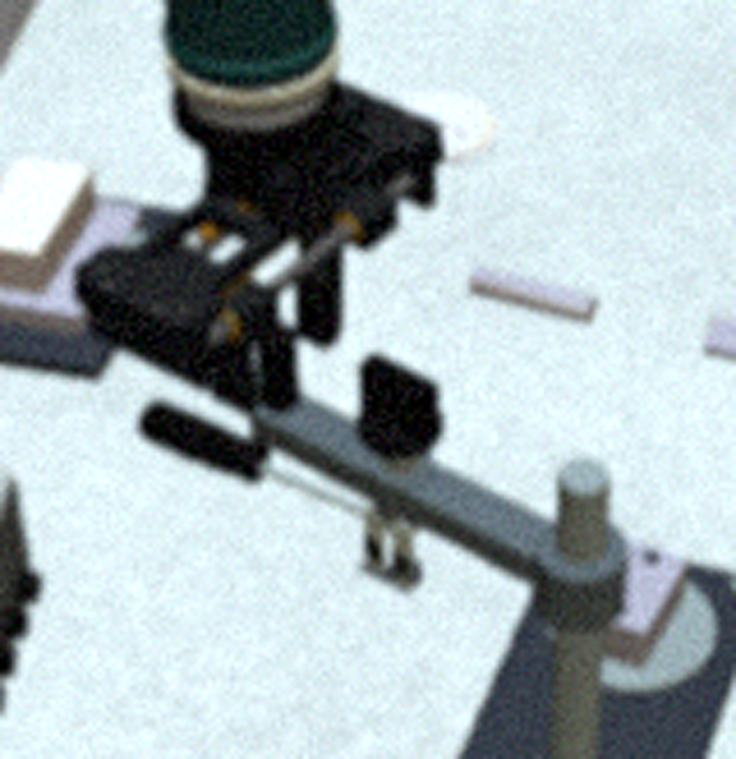

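```bash
cat >> h.py <<'E'
COL=np.array([.4995,.1293])
def arc(phis,z,grip,rad=.18,start=None,off=90):
    from cell import telemetry
    s=telemetry.get_state();P,R=(s["tool_pos"],s["orientation"]) if start is None else start
    for f in phis:
        a=np.radians(f);Pn=np.r_[COL+rad*np.array([np.cos(a),np.sin(a)]),z];Rn=down(f+off)
        print(str([float(v) for v in [*(R.T@(Pn-P)*100).round(2),*Ro.from_matrix(R.T@Rn).as_rotvec().round(3),grip]]).replace(" ",""));P,R=Pn,Rn
E
python3 - <<'E'
from h import *
arc(np.linspace(-27.6,-95,19)[1:],.2118,.36)
E
```

```text
[-1.16,-0.27,0.15,0.002,-0.001,0.065,0.36]
[-1.18,-0.04,0.0,0.0,0.0,0.065,0.36]
[-1.18,-0.04,0.0,0.0,0.0,0.065,0.36]
[-1.18,-0.04,0.0,0.0,0.0,0.065,0.36]
[-1.18,-0.04,0.0,0.0,0.0,0.065,0.36]
[-1.18,-0.04,0.0,0.0,0.0,0.065,0.36]
[-1.18,-0.04,0.0,0.0,0.0,0.065,0.36]
[-1.18,-0.04,0.0,0.0,0.0,0.065,0.36]
[-1.18,-0.04,0.0,0.0,0.0,0.065,0.36]
[-1.18,-0.04,0.0,0.0,0.0,0.065,0.36]
[-1.18,-0.04,0.0,0.0,0.0,0.065,0.36]
[-1.18,-0.04,0.0,0.0,0.0,0.065,0.36]
[-1.18,-0.04,0.0,0.0,0.0,0.065,0.36]
[-1.18,-0.04,0.0,0.0,0.0,0.065,0.36]
[-1.18,-0.04,0.0,0.0,0.0,0.065,0.36]
[-1.18,-0.04,0.0,0.0,0.0,0.065,0.36]
[-1.18,-0.04,0.0,0.0,0.0,0.065,0.36]
[-1.18,-0.04,0.0,0.0,0.0,0.065,0.36]
```

>>> step_arm([
  [[0,-0.2,0.1,0,0,0,0.36],[0,0,0,0,0,0,0.36],[0,0,0,0,0,0,0.36],[-1.0,-0.04,0,0,0,0.065,0.36],[-1.18,-0.04,0,0,0,0.065,0.36],[-1.18,-0.04,0,0,0,0.065,0.36],[-1.18,-0.04,0,0,0,0.065,0.36],[-1.18,-0.04,0,0,0,0.065,0.36],[0,0,0,0,0,0,0.36]],
])

```text
time: 10.3
tool_pos: [0.6236, -0.0001, 0.2109]
orientation: [[0.723, 0.691, 0.0], [0.691, -0.723, -0.0], [-0.0, 0.0, -1.0]]
force: [0.2, 0.4, 0.2]
gripper_width: 0.359
```

```bash
python3 - <<'E'
from h import *
s=st();v=s["tool_pos"][:2]-COL;print(np.linalg.norm(v),np.degrees(np.arctan2(v[1],v[0])))
d=snap("side",6);crop(d,"sa6.png",160,130,320,295,4.6,1.8)
E
```

```text
t 10.3 p [ 6.236e-01 -1.000e-04  2.109e-01] ang 43.72 tilt [ 0. -0. -1.] F [0.25 0.35 0.17] M [-0.   -0.15  0.01] w 31.6 q [-0.04  0.21  1.78 -0.    1.16 -0.8 ]
0.17930336675816158 -46.20663747176663
```

View pics/sa6.png

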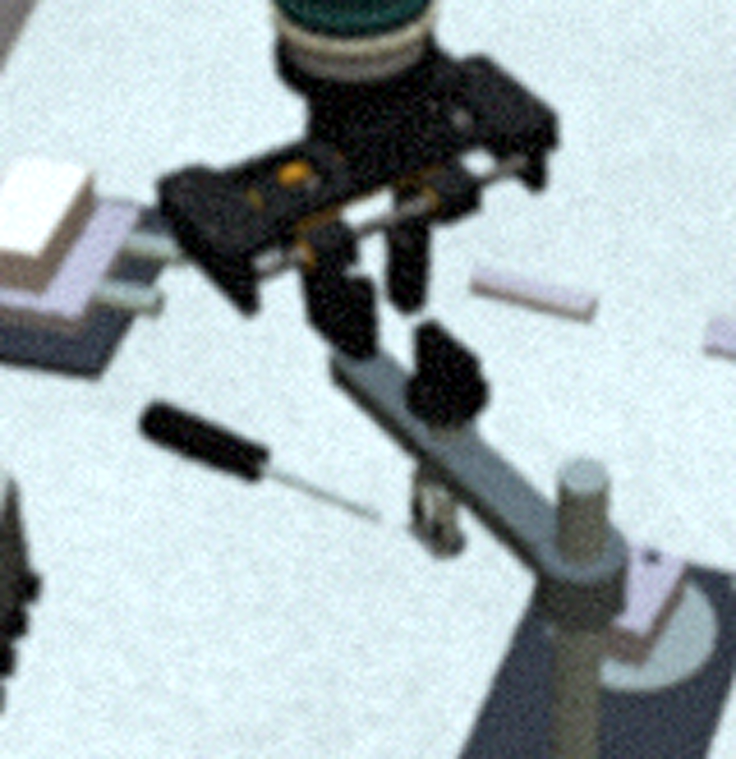

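>>> step_arm([
  [[-1.18,-0.04,0,0,0,0.065,0.36],[-1.18,-0.04,0,0,0,0.065,0.36],[-1.18,-0.04,0,0,0,0.065,0.36],[-1.18,-0.04,0,0,0,0.065,0.36],[-1.18,-0.04,0,0,0,0.065,0.36],[-1.18,-0.04,0,0,0,0.065,0.36],[-1.18,-0.04,0,0,0,0.065,0.36],[-1.18,-0.04,0,0,0,0.065,0.36],[-1.18,-0.04,0,0,0,0.065,0.36],[-1.18,-0.04,0,0,0,0.065,0.36],[0,0,0,0,0,0,0.36]],
])

```text
time: 11.45
tool_pos: [0.5185, -0.0484, 0.2108]
orientation: [[0.993, 0.115, 0.0], [0.115, -0.993, 0.0], [0.0, -0.0, -1.0]]
force: [-1.2, -0.1, -0.4]
gripper_width: 0.36
```

```bash
python3 - <<'E'
from h import *
s=st();v=s["tool_pos"][:2]-COL;f=np.degrees(np.arctan2(v[1],v[0]));print(np.linalg.norm(v),f)
d=snap("side",7);crop(d,"sa7.png",200,130,360,295,4.6,1.8)
arc(np.arange(f-2,-104,-2),.2105,.36)
E
```

```text
t 11.45 p [ 0.5185 -0.0484  0.2108] ang 6.59 tilt [ 0.  0. -1.] F [-1.17 -0.06 -0.4 ] M [-0.02 -0.09 -0.01] w 31.7 q [-0.14  0.01  1.99  0.    1.14 -0.26]
0.17871552210422348 -83.8833440146505
[-0.69,0.11,0.04,-0.0,-0.001,0.045,0.36]
[-0.63,-0.01,0.0,0.0,0.0,0.035,0.36]
[-0.63,-0.01,0.0,0.0,0.0,0.035,0.36]
[-0.63,-0.01,0.0,0.0,0.0,0.035,0.36]
[-0.63,-0.01,0.0,0.0,0.0,0.035,0.36]
[-0.63,-0.01,0.0,0.0,0.0,0.035,0.36]
[-0.63,-0.01,0.0,0.0,0.0,0.035,0.36]
[-0.63,-0.01,0.0,0.0,0.0,0.035,0.36]
[-0.63,-0.01,0.0,0.0,0.0,0.035,0.36]
[-0.63,-0.01,0.0,0.0,0.0,0.035,0.36]
```

View pics/sa7.png

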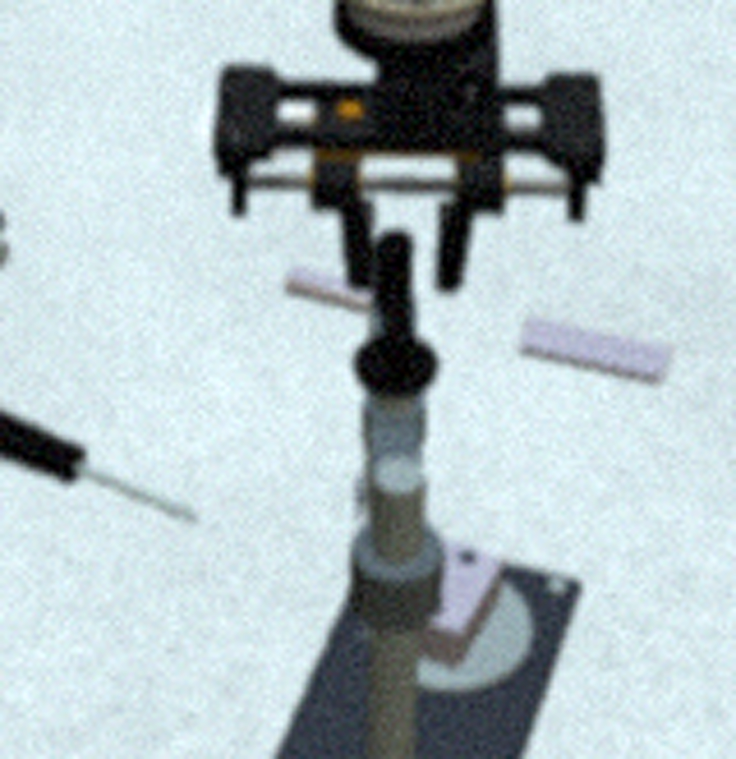

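>>> step_arm([
  [[-0.65,0.05,0,0,0,0.045,0.36],[-0.63,-0.01,0,0,0,0.035,0.36],[-0.63,-0.01,0,0,0,0.035,0.36],[-0.63,-0.01,0,0,0,0.035,0.36],[-0.63,-0.01,0,0,0,0.035,0.36],[-0.63,-0.01,0,0,0,0.035,0.36],[-0.63,-0.01,0,0,0,0.035,0.36],[0,0,0,0,0,0,0.36],[0,0,0,0,0,0,0.36]],
])

```text
time: 12.4
tool_pos: [0.4755, -0.0483, 0.2108]
orientation: [[0.99, -0.138, 0.0], [-0.138, -0.99, 0.0], [0.0, -0.0, -1.0]]
force: [-0.5, 0.6, 0.1]
gripper_width: 0.359
```

>>> step_arm([
  [[-0.3,0,0,0,0,0,0.36],[-0.2,0,0,0,0,0,0.36],[0,0,0,0,0,0,0.36]],
])

```text
time: 12.7
tool_pos: [0.47, -0.0479, 0.2108]
orientation: [[0.99, -0.14, 0.0], [-0.14, -0.99, -0.0], [0.0, 0.0, -1.0]]
force: [0.5, -0.9, 0.6]
gripper_width: 0.364
```

>>> step_arm([
  [[-0.2,0,0,0,0,0,0.36],[0,0,0,0,0,0,0.36]],
])

```text
time: 12.9
tool_pos: [0.4679, -0.0476, 0.2107]
orientation: [[0.99, -0.14, 0.0], [-0.14, -0.99, -0.0], [0.0, 0.0, -1.0]]
force: [-0.3, -0.2, 0.4]
gripper_width: 0.359
```

>>> step_arm([
  [[-0.2,0,0,0,0,0,0.36],[-0.15,0,0,0,0,0,0.36],[0,0,0,0,0,0,0.36]],
])

```text
time: 13.2
tool_pos: [0.4642, -0.047, 0.2106]
orientation: [[0.99, -0.141, -0.0], [-0.141, -0.99, 0.0], [-0.0, -0.0, -1.0]]
force: [-0.2, -0.7, -0.0]
gripper_width: 0.36
```

>>> step_arm([
  [[-0.1,0,0,0,0,0,0.36],[0,0,0,0,0,0,0.36]],
])

```text
time: 13.4
tool_pos: [0.4634, -0.0469, 0.2106]
orientation: [[0.99, -0.14, -0.0], [-0.14, -0.99, 0.0], [-0.0, -0.0, -1.0]]
force: [0.9, -1.4, -0.0]
gripper_width: 0.366
```

>>> step_arm([
  [[-0.1,0,0,0,0,0,0.36],[0,0,0,0,0,0,0.36]],
])

```text
time: 13.6
tool_pos: [0.4624, -0.0467, 0.2106]
orientation: [[0.99, -0.141, -0.0], [-0.141, -0.99, 0.0], [-0.0, -0.0, -1.0]]
force: [0.1, 0.0, 0.2]
gripper_width: 0.363
```

>>> step_arm([
  [[-0.1,0,0,0,0,0,0.36],[0,0,0,0,0,0,0.36]],
])

```text
time: 13.8
tool_pos: [0.4622, -0.0467, 0.2107]
orientation: [[0.99, -0.141, 0.002], [-0.141, -0.99, -0.0], [0.002, -0.0, -1.0]]
force: [4.8, -0.8, -2.7]
gripper_width: 0.36
```

>>> step_arm([
  [[-0.07,0,0,0,0,0,0.36],[0,0,0,0,0,0,0.36]],
])

```text
time: 14.0
tool_pos: [0.4621, -0.0467, 0.2107]
orientation: [[0.99, -0.141, 0.003], [-0.141, -0.99, -0.0], [0.003, -0.0, -1.0]]
force: [7.4, -1.6, -4.0]
gripper_width: 0.363
```

```bash
python3 - <<'E'
from h import *
s=st()
d=snap("top",8);crop(d,"ta8.png",195,130,295,270,5.7,1.8)
d=snap("side",8);crop(d,"sa8.png",200,130,360,295,4.6,1.8)
E
```

```text
t 14.0 p [ 0.4621 -0.0467  0.2107] ang -8.08 tilt [ 0.003 -0.    -1.   ] F [ 7.43 -1.57 -4.04] M [-0.29 -1.05 -0.03] w 31.9 q [-0.15 -0.1   2.1   0.    1.14 -0.01]
```

View pics/sa8.png

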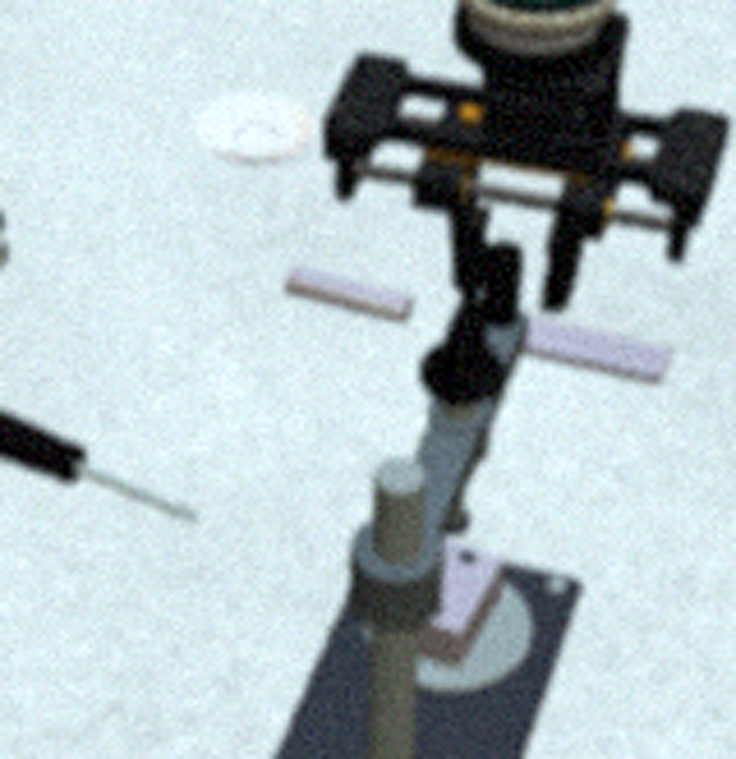

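View pics/ta8.png

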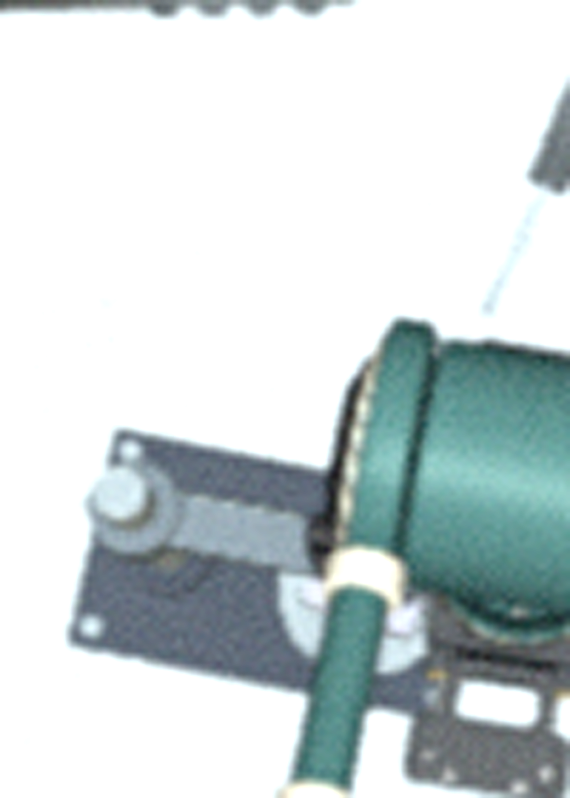

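>>> step_arm([
  [[0.5,0,0,0,0,0,0.36],[0.25,0.1,0,0,0,0,0.36],[0,0,-2,0,0,0,0.36],[0,0,-2.5,0,0,0,0.2],[0,0,0,0,0,0,0],[0,0,0,0,0,0,0],[0,0,0,0,0,0,0],[0,0,0,0,0,0,0]],
])

```text
time: 14.9
tool_pos: [0.4672, -0.0484, 0.2542]
orientation: [[0.99, -0.14, -0.003], [-0.14, -0.99, 0.0], [-0.003, -0.0, -1.0]]
force: [0.0, -0.4, -0.3]
gripper_width: 0.004
```

```bash
python3 - <<'E'
from h import *
s=st()
d=snap("side",9);crop(d,"sa9.png",200,130,360,295,4.6,1.8)
plan((.468,-.0477,.245),-10,1,0)
E
```

```text
t 14.9 p [ 0.4672 -0.0484  0.2542] ang -8.08 tilt [-0.003  0.    -1.   ] F [ 0.03 -0.41 -0.3 ] M [-0.08 -0.06 -0.  ] w 0.4 q [-0.16 -0.12  2.04  0.    1.23 -0.02]
[0.06,-0.08,0.93,-0.0,0.002,0.034,0.0]
```

View pics/sa9.png

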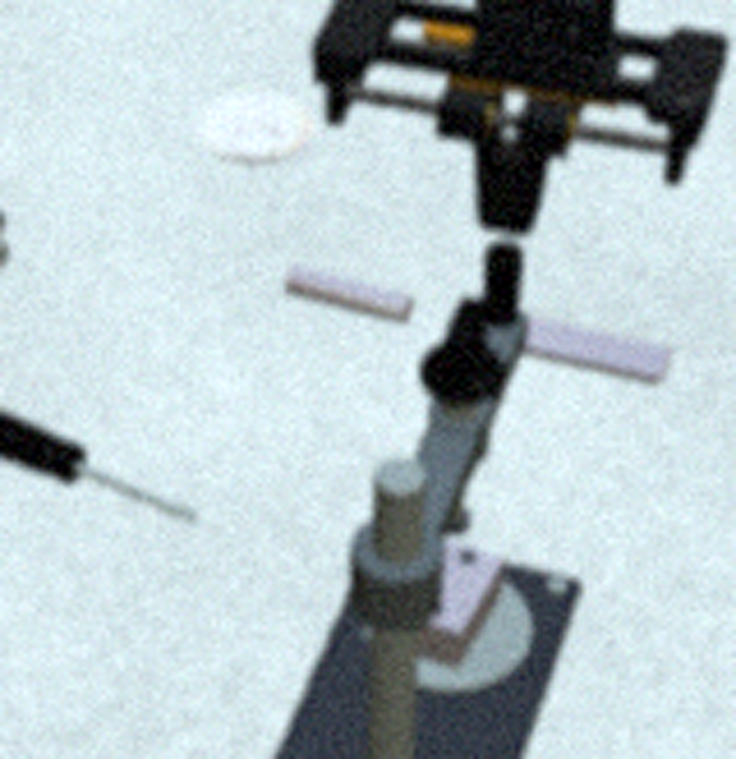

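>>> step_arm([
  [[0.06,-0.07,0.8,0,0,0,0],[0,0,0.4,0,0,0,0],[0,0,0,0,0,0,0]],
])

```text
time: 15.25
tool_pos: [0.468, -0.0478, 0.2421]
orientation: [[0.99, -0.14, -0.003], [-0.14, -0.99, 0.0], [-0.003, -0.0, -1.0]]
force: [-0.1, 0.5, -0.0]
gripper_width: 0.009
```

>>> step_arm([
  [[0,0,0.2,0,0,0,0],[0,0,0,0,0,0,0]],
])

```text
time: 15.45
tool_pos: [0.4687, -0.048, 0.2414]
orientation: [[0.99, -0.141, -0.0], [-0.141, -0.99, 0.0], [-0.0, -0.0, -1.0]]
force: [-0.6, 0.5, 0.3]
gripper_width: 0.005
```

>>> step_arm([
  [[0,0,0.2,0,0,0,0],[0,0,0,0,0,0,0]],
])

```text
time: 15.65
tool_pos: [0.4688, -0.048, 0.2395]
orientation: [[0.99, -0.14, -0.0], [-0.14, -0.99, 0.0], [-0.0, -0.0, -1.0]]
force: [-0.1, 0.2, -0.1]
gripper_width: 0.01
```

>>> step_arm([
  [[0,0,0.2,0,0,0,0],[0,0,0,0,0,0,0]],
])

```text
time: 15.85
tool_pos: [0.4688, -0.048, 0.2375]
orientation: [[0.99, -0.141, 0.0], [-0.141, -0.99, -0.0], [0.0, 0.0, -1.0]]
force: [0.4, -0.1, 0.4]
gripper_width: 0.008
```

>>> step_arm([
  [[0,0,0.2,0,0,0,0],[0,0,0,0,0,0,0]],
])

```text
time: 16.05
tool_pos: [0.4691, -0.048, 0.2361]
orientation: [[0.99, -0.14, 0.001], [-0.14, -0.99, -0.0], [0.001, 0.0, -1.0]]
force: [-1.1, -0.1, 3.5]
gripper_width: 0.005
```

>>> step_arm([
  [[0,0,0.2,0,0,0,0],[0,0,0,0,0,0,0]],
])

```text
time: 16.25
tool_pos: [0.4692, -0.0481, 0.234]
orientation: [[0.99, -0.141, 0.001], [-0.141, -0.99, -0.0], [0.001, 0.0, -1.0]]
force: [-0.1, 0.1, 3.6]
gripper_width: 0.001
```

>>> step_arm([
  [[0,0,0.2,0,0,0,0],[0,0,0,0,0,0,0]],
])

```text
time: 16.45
tool_pos: [0.4692, -0.048, 0.2317]
orientation: [[0.99, -0.141, 0.001], [-0.141, -0.99, -0.0], [0.001, 0.0, -1.0]]
force: [-0.5, -0.7, 3.2]
gripper_width: 0.002
```

>>> step_arm([
  [[0,0,0.4,0,0,0,0],[0,0,0.4,0,0,0,0],[0,0,0.4,0,0,0,0],[0,0,0.4,0,0,0,0],[0,0,0.4,0,0,0,0],[0,0,0.4,0,0,0,0],[0,0,0.4,0,0,0,0],[0,0,0.3,0,0,0,0],[0,0,0,0,0,0,0]],
])

```text
time: 17.35
tool_pos: [0.4688, -0.048, 0.2002]
orientation: [[0.99, -0.141, -0.0], [-0.141, -0.99, 0.0], [-0.0, -0.0, -1.0]]
force: [0.4, -0.3, 1.9]
gripper_width: 0.004
```

```bash
python3 - <<'E'
from h import *
s=st()
d=snap("side",10);crop(d,"sa10.png",200,130,360,295,4.6,1.8)
E
```

```text
t 17.35 p [ 0.4688 -0.048   0.2002] ang -8.08 tilt [-0.  0. -1.] F [ 0.41 -0.34  1.86] M [-0.12 -0.31  0.01] w 0.4 q [-0.15 -0.08  2.1   0.    1.12 -0.01]
```

View pics/sa10.png

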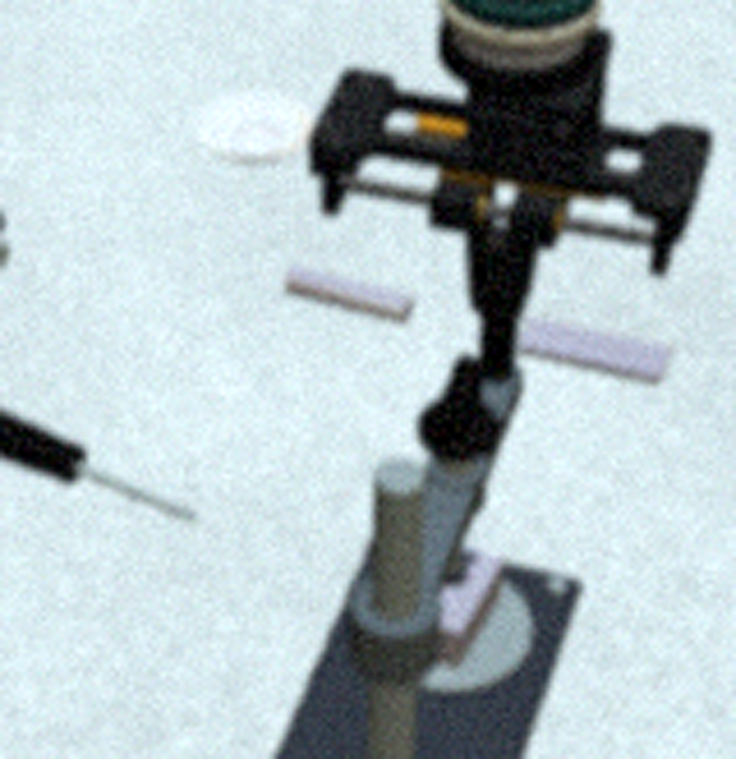

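Arm comes down with the finger; the foot is nearing the block. I continue in small steps, watching the force.

>>> step_arm([
  [[0,0,0.2,0,0,0,0],[0,0,0.2,0,0,0,0],[0,0,0.1,0,0,0,0],[0,0,0.1,0,0,0,0]],
])

```text
time: 17.8
tool_pos: [0.4687, -0.048, 0.1946]
orientation: [[0.99, -0.141, -0.0], [-0.141, -0.99, 0.0], [-0.0, -0.0, -1.0]]
force: [-0.4, 0.3, 5.0]
gripper_width: 0.005
```

>>> step_arm([
  [[0,0,0.1,0,0,0,0],[0,0,0.1,0,0,0,0]],
])

```text
time: 18.0
tool_pos: [0.4688, -0.048, 0.1926]
orientation: [[0.99, -0.141, -0.0], [-0.141, -0.99, -0.0], [-0.0, 0.0, -1.0]]
force: [-0.2, -0.4, 4.4]
gripper_width: 0.006
```

>>> step_arm([
  [[0,0,0.1,0,0,0,0],[0,0,0.1,0,0,0,0]],
])

```text
time: 18.2
tool_pos: [0.4688, -0.048, 0.1908]
orientation: [[0.99, -0.141, -0.0], [-0.141, -0.99, 0.0], [-0.0, 0.0, -1.0]]
force: [-1.1, -0.5, 6.6]
gripper_width: 0.008
```

>>> step_arm([
  [[0,0,0.1,0,0,0,0],[0,0,0.1,0,0,0,0]],
])

```text
time: 18.4
tool_pos: [0.4687, -0.048, 0.1888]
orientation: [[0.99, -0.141, -0.0], [-0.141, -0.99, 0.0], [-0.0, 0.0, -1.0]]
force: [-1.7, -0.9, 6.3]
gripper_width: 0.007
```

>>> step_arm([
  [[0,0,0.1,0,0,0,0],[0,0,0.1,0,0,0,0]],
])

```text
time: 18.6
tool_pos: [0.4688, -0.048, 0.1869]
orientation: [[0.99, -0.141, -0.0], [-0.141, -0.99, 0.0], [-0.0, -0.0, -1.0]]
force: [-1.1, 0.1, 7.0]
gripper_width: 0.005
```

>>> step_arm([
  [[0,0,0.12,0,0,0,0],[0,0,0.12,0,0,0,0],[0,0,0,0,0,0,0]],
])

```text
time: 18.9
tool_pos: [0.4687, -0.048, 0.1843]
orientation: [[0.99, -0.141, -0.0], [-0.141, -0.99, 0.0], [-0.0, 0.0, -1.0]]
force: [-0.6, -0.9, 6.0]
gripper_width: 0.005
```

```bash
python3 - <<'E'
from h import *
s=st()
E
```

```text
t 18.9 p [ 0.4687 -0.048   0.1843] ang -8.08 tilt [-0.  0. -1.] F [-0.56 -0.93  5.99] M [-0.08  0.1  -0.03] w 0.5 q [-0.15 -0.06  2.11 -0.    1.09 -0.01]
```

>>> step_arm([
  [[0,0,-2,0,0,0,0],[0,0,-3,0,0,0,0.2],[0,0,-1,0,0,0,0.4],[0,0,0,0,0,0,0.4]],
])

```text
time: 19.3
tool_pos: [0.4696, -0.048, 0.2452]
orientation: [[0.99, -0.141, 0.003], [-0.141, -0.99, -0.0], [0.003, -0.0, -1.0]]
force: [0.4, -0.5, -0.8]
gripper_width: 0.254
```

```bash
python3 - <<'E'
from h import *
s=st()
d=snap("side",11);crop(d,"sa11.png",220,150,360,295,5,1.8)
plan((.4811,.0261,.222),-10,4,.4)
E
```

```text
t 19.3 p [ 0.4696 -0.048   0.2452] ang -8.08 tilt [ 0.003 -0.    -1.   ] F [ 0.38 -0.51 -0.84] M [-0.06 -0.09 -0.04] w 22.3 q [-0.15 -0.12  2.04  0.    1.21 -0.01]
[0.05,-1.88,0.55,-0.0,-0.0,0.008,0.4]
[0.03,-1.88,0.55,-0.0,-0.0,0.008,0.4]
[0.01,-1.88,0.55,-0.0,-0.0,0.008,0.4]
[-0.0,-1.88,0.55,-0.0,-0.0,0.008,0.4]
```

View pics/sa11.png

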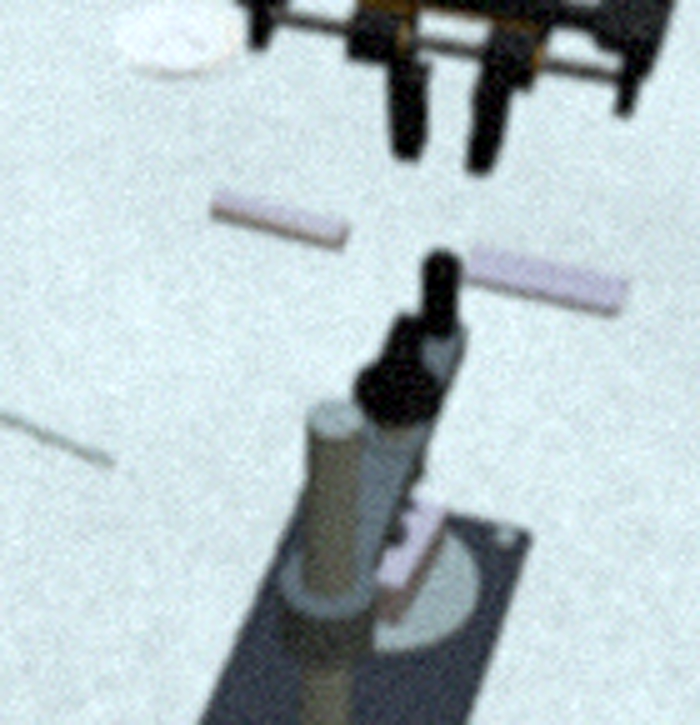

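>>> step_arm([
  [[0.05,-1.88,0,0,0,0.01,0.4],[0.03,-1.88,0.3,0,0,0.01,0.4],[0,-1.88,0.8,0,0,0.01,0.4],[0,-1.88,0.8,0,0,0,0.4],[0,0,0,0,0,0,0.4],[0,0,0,0,0,0,0.4]],
])

```text
time: 19.95
tool_pos: [0.4802, 0.0262, 0.2235]
orientation: [[0.986, -0.169, -0.003], [-0.169, -0.986, -0.0], [-0.003, 0.001, -1.0]]
force: [-0.5, 0.1, 0.7]
gripper_width: 0.404
```

```bash
python3 - <<'E'
from h import *
s=st()
d=snap("side",12);crop(d,"sa12.png",200,150,340,295,5,1.8)
plan((.4811,.0261,.172),-10,4,.4)
d=load("side",11)
for z in (.155,.16,.165): print(z,onz(d,[(np.array([442,256])+.5)/5-.5+[220,150]],z))
E
```

```text
t 19.95 p [0.4802 0.0262 0.2235] ang -9.72 tilt [-0.003 -0.    -1.   ] F [-0.49  0.05  0.68] M [ 0.01 -0.05 -0.02] w 35.5 q [ 0.   -0.08  2.05 -0.    1.17  0.17]
[0.01,-0.01,1.3,0.0,0.0,0.001,0.4]
[0.01,-0.01,1.3,0.0,0.0,0.001,0.4]
[0.01,-0.01,1.3,0.0,0.0,0.001,0.4]
[0.01,-0.01,1.3,0.0,0.0,0.001,0.4]
0.155 [[ 0.46894047 -0.05575159  0.155     ]]
0.16 [[ 0.46865471 -0.04982395  0.16      ]]
0.165 [[ 0.46836894 -0.04389631  0.165     ]]
```

View pics/sa12.png

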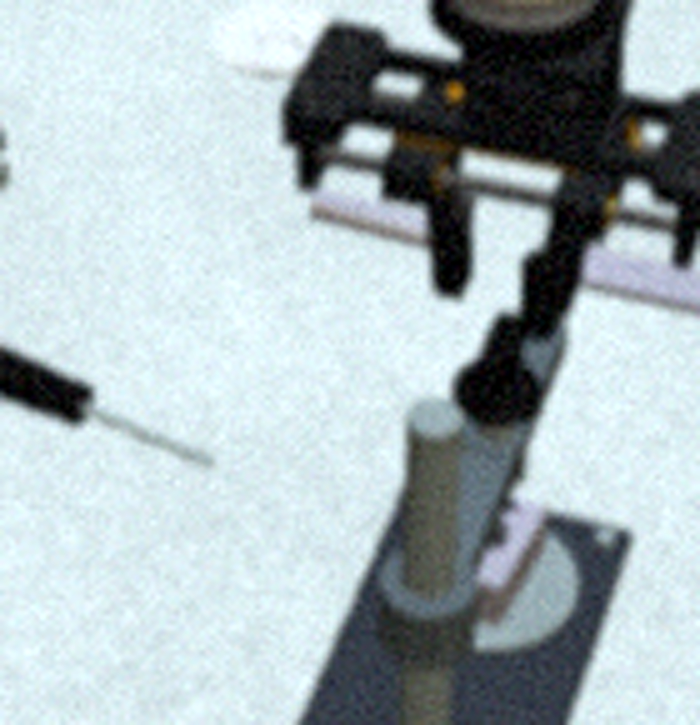

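>>> step_arm([
  [[0.05,0,1.4,0,0,0,0.4],[0.02,0,1.4,0,0,0,0.4],[0,0,1.3,0,0,0,0.4],[0,0,1,0,0,0,0.4],[0,0,0,0,0,0,0.25],[0,0,0,0,0,0,0.25],[0,0,0,0,0,0,0.25]],
])

```text
time: 20.7
tool_pos: [0.4825, 0.0261, 0.1747]
orientation: [[0.985, -0.17, 0.001], [-0.17, -0.985, 0.0], [0.001, -0.0, -1.0]]
force: [-0.2, -0.7, 0.8]
gripper_width: 0.252
```

```bash
python3 - <<'E'
from h import *
s=st()
d=snap("side",13);crop(d,"sa13.png",200,150,340,295,5,1.8)
E
```

```text
t 20.7 p [0.4825 0.0261 0.1747] ang -9.8 tilt [ 0.001  0.    -1.   ] F [-0.16 -0.67  0.81] M [-0.03 -0.05  0.03] w 22.1 q [ 0.   -0.03  2.1   0.    1.07  0.17]
```

View pics/sa13.png

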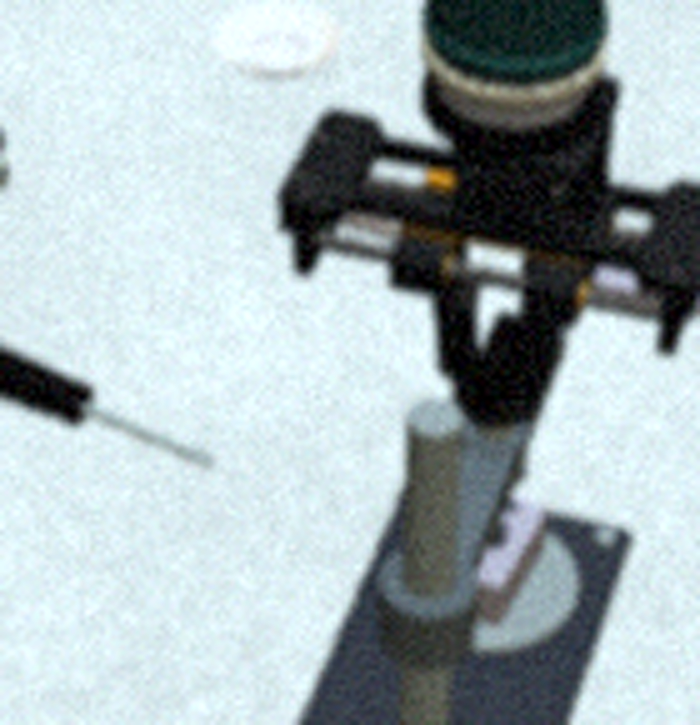

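>>> step_arm([
  [[-0.13,0,0.2,0,0,0,0.25],[0,0,0,0,0,0,0.2],[0,0,0,0,0,0,0.18],[0,0,0,0,0,0,0.17]],
])

```text
time: 21.15
tool_pos: [0.4808, 0.0263, 0.1724]
orientation: [[0.985, -0.17, 0.0], [-0.17, -0.985, -0.0], [0.0, -0.0, -1.0]]
force: [0.0, -0.4, 0.4]
gripper_width: 0.169
```

>>> step_arm([
  [[0,0,0,0,0,0,0.1],[0,0,0,0,0,0,0],[0,0,0,0,0,0,0],[0,0,0,0,0,0,0]],
])

```text
time: 21.55
tool_pos: [0.4811, 0.0263, 0.1724]
orientation: [[0.985, -0.17, 0.001], [-0.17, -0.985, -0.0], [0.001, -0.0, -1.0]]
force: [2.9, 0.2, -0.9]
gripper_width: 0.156
```

```bash
python3 - <<'E'
from h import *
s=st()
E
```

```text
t 21.55 p [0.4811 0.0263 0.1724] ang -9.8 tilt [ 0.001 -0.    -1.   ] F [ 2.9   0.21 -0.94] M [-0.08 -0.46 -0.15] w 13.8 q [ 0.   -0.03  2.1  -0.    1.06  0.17]
```

>>> step_arm([
  [[0,0,0.035,0,0,0.087,0],[0,0,0.035,0,0,0.087,0],[0,0,0.035,0,0,0.087,0],[0,0,0,0,0,0,0]],
])

```text
time: 21.95
tool_pos: [0.4811, 0.0263, 0.1714]
orientation: [[0.908, -0.419, 0.001], [-0.419, -0.908, -0.0], [0.001, -0.0, -1.0]]
force: [2.9, 0.2, -0.2]
gripper_width: 0.156
```

```bash
python3 - <<'E'
from h import *
s=st()
E
```

```text
t 21.95 p [0.4811 0.0263 0.1714] ang -24.77 tilt [ 0.001 -0.    -1.   ] F [ 2.93  0.15 -0.18] M [-0.07 -0.43 -0.07] w 13.7 q [ 0.   -0.03  2.1  -0.    1.06  0.44]
```

Turning and sinking in step with little force. Continue to −50° relative.

>>> step_arm([
  [[0,0,0.035,0,0,0.087,0],[0,0,0.035,0,0,0.087,0],[0,0,0.035,0,0,0.087,0],[0,0,0.035,0,0,0.087,0],[0,0,0.035,0,0,0.087,0],[0,0,0.035,0,0,0.087,0],[0,0,0.035,0,0,0.087,0],[0,0,0,0,0,0,0],[0,0,0,0,0,0,0]],
])

```text
time: 22.85
tool_pos: [0.481, 0.0263, 0.169]
orientation: [[0.508, -0.861, 0.001], [-0.861, -0.508, 0.0], [0.0, -0.001, -1.0]]
force: [2.8, -0.0, 1.0]
gripper_width: 0.157
```

```bash
python3 - <<'E'
from h import *
s=st()
d=snap("side",14);crop(d,"sa14.png",200,150,340,295,5,1.8)
E
```

```text
t 22.85 p [0.481  0.0263 0.169 ] ang -59.47 tilt [ 0.001  0.    -1.   ] F [ 2.85 -0.04  1.04] M [-0.06 -0.45 -0.02] w 13.8 q [ 0.   -0.02  2.11  0.    1.06  1.04]
```

View pics/sa14.png

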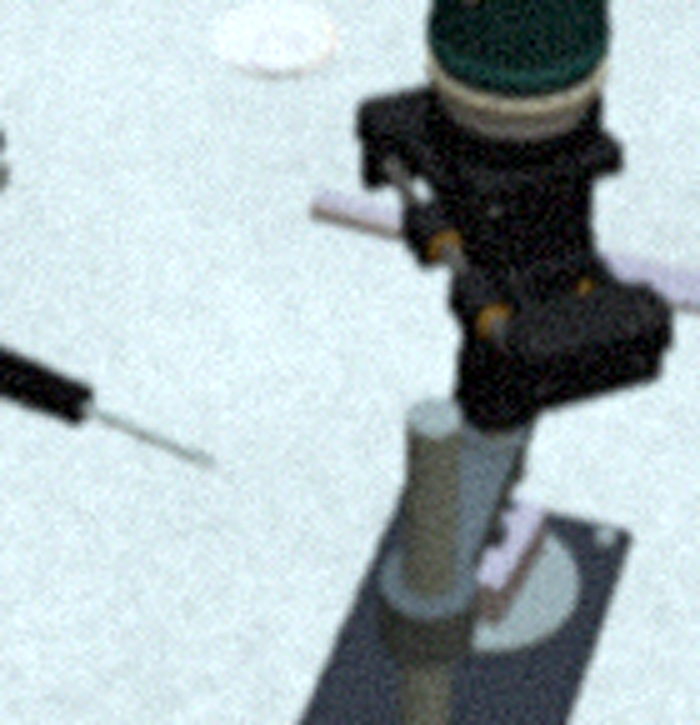

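>>> step_arm([
  [[0,0,0,0,0,0,0.25],[0,0,0,0,0,0,0.3],[0,0,0,0,0,0,0.35],[0,0,-1,0,0,0,0.35],[0,0,-2,0,0,0,0.35],[0,0,-1.6,0,0,0,0.5],[0,0,0,0,0,-0.143,0.7],[0,0,0,0,0,-0.143,0.7],[0,0,0,0,0,-0.143,0.7]],
])

```text
time: 23.8
tool_pos: [0.4809, 0.0263, 0.2158]
orientation: [[0.822, -0.569, 0.001], [-0.569, -0.822, 0.0], [0.001, -0.001, -1.0]]
force: [-0.2, -0.9, 0.3]
gripper_width: 0.685
```

>>> step_arm([
  [[0,0,0,0,0,-0.143,0.7],[0,0,0,0,0,-0.143,0.7],[0,0,0,0,0,-0.143,0.7],[0,0,0,0,0,-0.143,0.7],[0,0,0,0,0,-0.143,0.7],[0,0,0,0,0,-0.143,0.7],[0,0,0,0,0,-0.143,0.7],[0,0,0,0,0,-0.143,0.7],[0,0,0,0,0,0,0.7],[0,0,0,0,0,0,0.7]],
])

```text
time: 24.8
tool_pos: [0.4808, 0.0263, 0.2152]
orientation: [[0.863, 0.504, 0.0], [0.504, -0.863, 0.0], [0.0, 0.0, -1.0]]
force: [-0.7, 0.3, 0.8]
gripper_width: 0.701
```

```bash
python3 - <<'E'
from h import *
s=st()
d=snap("side",15);crop(d,"sa15.png",200,150,340,295,5,2)
plan((.4811,.0263,.1675),30.5,4,.7)
E
```

```text
t 24.8 p [0.4808 0.0263 0.2152] ang 30.29 tilt [ 0.  0. -1.] F [-0.69  0.32  0.82] M [-0.07 -0.1   0.01] w 61.7 q [ 0.   -0.07  2.06  0.    1.15 -0.53]
[0.01,0.0,1.19,0.0,-0.0,-0.001,0.7]
[0.01,0.0,1.19,0.0,-0.0,-0.001,0.7]
[0.01,0.0,1.19,0.0,-0.0,-0.001,0.7]
[0.01,0.0,1.19,0.0,-0.0,-0.001,0.7]
```

View pics/sa15.png

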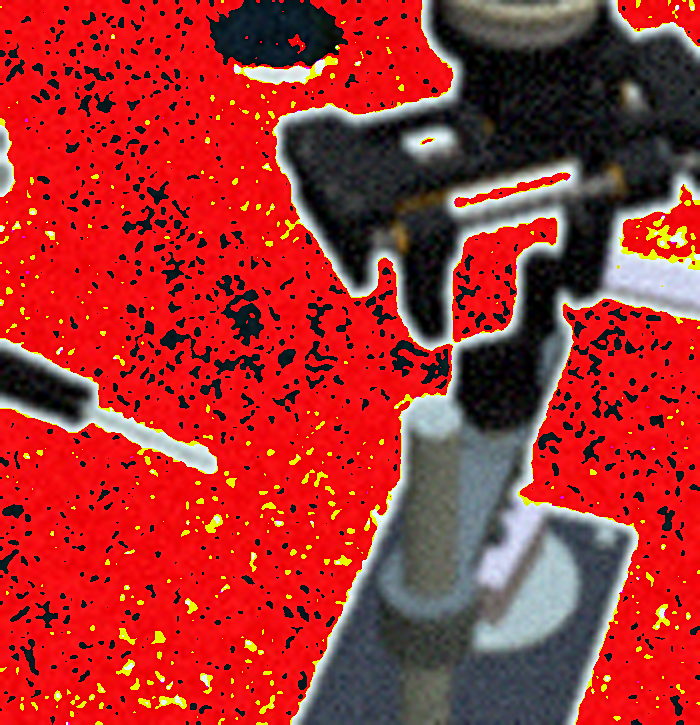

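>>> step_arm([
  [[0,0,1.2,0,0,0,0.7],[0,0,1.2,0,0,0,0.7],[0,0,1.2,0,0,0,0.7],[0,0,0.9,0,0,0,0.7],[0,0,0,0,0,0,0.55],[0,0,0,0,0,0,0.55],[0,0,0,0,0,0,0.5]],
])

```text
time: 25.55
tool_pos: [0.4811, 0.0263, 0.1701]
orientation: [[0.862, 0.507, 0.001], [0.507, -0.862, 0.0], [0.001, 0.0, -1.0]]
force: [0.4, 0.6, -0.6]
gripper_width: 0.502
```

```bash
python3 - <<'E'
from h import *
s=st()
d=snap("side",16);crop(d,"sa16.png",200,150,340,295,5,1.7)
E
```

```text
t 25.55 p [0.4811 0.0263 0.1701] ang 30.48 tilt [ 0.001  0.    -1.   ] F [ 0.4   0.6  -0.62] M [ 0.03 -0.13 -0.02] w 44.2 q [ 0.   -0.02  2.11  0.    1.06 -0.53]
```

View pics/sa16.png

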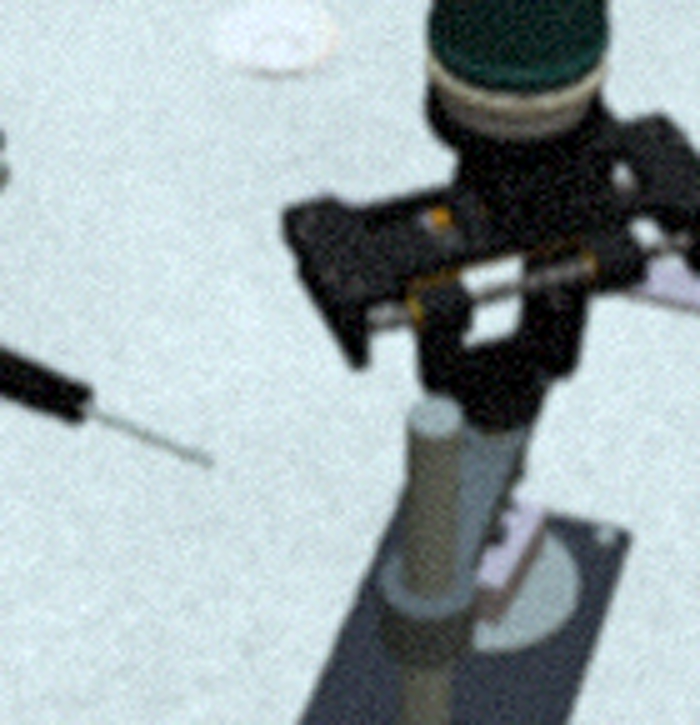

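>>> step_arm([
  [[0,0,0,0,0,0,0.47],[0,0,0,0,0,0,0.3],[0,0,0,0,0,0,0.3],[0,0,0,0,0,0,0.3]],
])

```text
time: 26.0
tool_pos: [0.4812, 0.0263, 0.1703]
orientation: [[0.862, 0.507, 0.001], [0.507, -0.862, 0.0], [0.001, 0.001, -1.0]]
force: [1.0, 0.4, 1.5]
gripper_width: 0.45
```

```bash
python3 - <<'E'
from h import *
s=st()
E
```

```text
t 26.0 p [0.4812 0.0263 0.1703] ang 30.48 tilt [ 0.001  0.    -1.   ] F [0.96 0.36 1.53] M [ 0.07 -0.24  0.  ] w 39.6 q [ 0.   -0.02  2.11  0.    1.06 -0.53]
```

>>> step_arm([
  [[0,0,0.034,0,0,0.085,0.3],[0,0,0.034,0,0,0.085,0.3],[0,0,0.034,0,0,0.085,0.3],[0,0,0.034,0,0,0.085,0.3],[0,0,0,0,0,0,0.3]],
])

```text
time: 26.5
tool_pos: [0.4812, 0.0263, 0.1689]
orientation: [[0.982, 0.191, 0.001], [0.191, -0.982, 0.0], [0.001, 0.0, -1.0]]
force: [0.6, 0.1, 2.6]
gripper_width: 0.453
```

>>> step_arm([
  [[0,0,0.034,0,0,0.085,0.3],[0,0,0.034,0,0,0.085,0.3],[0,0,0.034,0,0,0.085,0.3],[0,0,0.034,0,0,0.085,0.3],[0,0,0.034,0,0,0.085,0.3],[0,0,0.034,0,0,0.085,0.3],[0,0,0,0,0,0,0.3],[0,0,0,0,0,0,0.3]],
])

```text
time: 27.3
tool_pos: [0.4812, 0.0263, 0.1669]
orientation: [[0.951, -0.31, 0.001], [-0.31, -0.951, 0.0], [0.001, -0.001, -1.0]]
force: [0.1, -0.0, 4.8]
gripper_width: 0.452
```

```bash
python3 - <<'E'
from h import *
s=st()
E
```

```text
t 27.3 p [0.4812 0.0263 0.1669] ang -18.05 tilt [ 0.001  0.    -1.   ] F [ 0.13 -0.04  4.75] M [ 0.07 -0.16 -0.07] w 39.8 q [ 0.   -0.02  2.11  0.    1.05  0.32]
```

>>> step_arm([
  [[0,0,-0.03,0,0,0,0.5],[0,0,0,0,0,0,0.6],[0,0,0,0,0,0,0.6],[0,0,0,0,0,0,0.6],[0,0,-1,0,0,0,0.6],[0,0,-2.5,0,0,0,0.6],[0,0,-3,0,0,0,0.6],[0,0,-3,0,0,0,0.6],[0,3,-3,0,0,0,0.6],[0,4.5,0,0,0,0,0.6],[0,4.5,0,0,0,0,0.6],[0,4.5,0,0,0,0,0.6]],
])

```text
time: 28.5
tool_pos: [0.4287, -0.1317, 0.2931]
orientation: [[0.95, -0.311, 0.002], [-0.311, -0.95, -0.001], [0.002, 0.0, -1.0]]
force: [1.2, -0.5, -0.1]
gripper_width: 0.596
```

>>> step_arm([
  [[0,4.5,0,0,0,0,0.5],[0,4.5,0,0,0,0,0.5],[0,4.5,0,0,0,0,0.5],[0,4.5,0,0,0,0,0.5],[0,0,0,0,0,0,0.5],[0,0,0,0,0,0,0.5]],
])

```text
time: 29.1
tool_pos: [0.3724, -0.3021, 0.2921]
orientation: [[0.949, -0.315, 0.0], [-0.315, -0.949, 0.0], [0.0, -0.001, -1.0]]
force: [-0.1, 0.1, 0.2]
gripper_width: 0.502
```

```bash
python3 - <<'E'
from h import *
s=st()
d=snap("top",17);crop(d,"ta17.png",205,190,295,270,7,1.6)
d=snap("side",17);crop(d,"sa17.png",220,180,340,310,5,1.7)
E
```

```text
t 29.1 p [ 0.3724 -0.3021  0.2921] ang -18.38 tilt [ 0.  0. -1.] F [-0.07  0.14  0.16] M [-0.04 -0.03  0.02] w 44.2 q [-0.73 -0.13  1.97  0.    1.3  -0.41]
```

View pics/ta17.png

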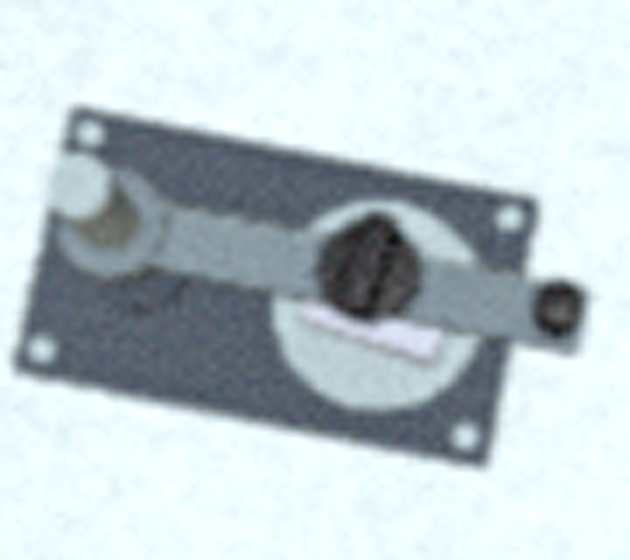

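View pics/sa17.png

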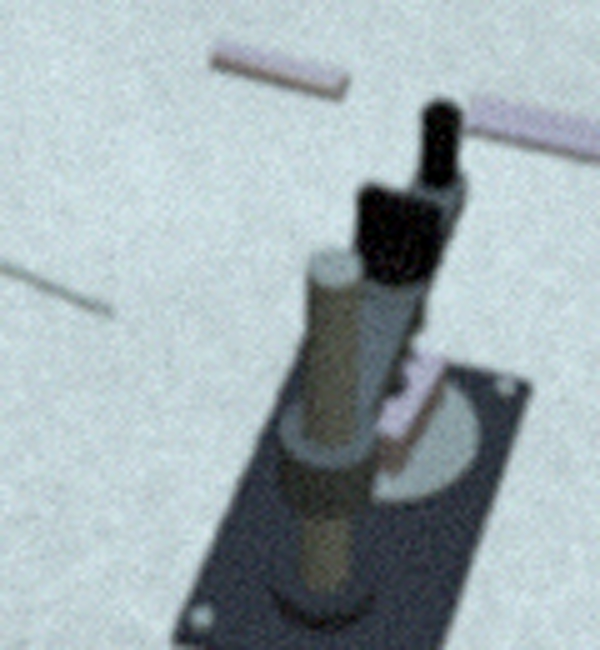

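```bash
python3 - <<'E'
from h import *
a=load("side",11);b=load("side",17)
def g(d,x0,y0,x1,y1):return np.float32(cv2.cvtColor(d["pixels"],cv2.COLOR_RGB2GRAY)[y0:y1,x0:x1])
for box in ((294,194,322,222),(280,240,330,290),(220,250,300,310)):
    A=g(a,*box);B=g(b,*box);h=cv2.createHanningWindow(A.shape[::-1],cv2.CV_32F);print(box,cv2.phaseCorrelate(A,B,h))
t=load("top",17);print(onz(t,[(np.array([557,303])+.5)/7-.5+[205,190]],.1595))
E
```

```text
(294, 194, 322, 222) ((0.3352487891661511, 0.14355524134565023), 0.8862249459160699)
(280, 240, 330, 290) ((0.04901224516969549, 0.0798990376630826), 1.0140498649597167)
(220, 250, 300, 310) ((-0.0012081253634335098, -0.03403688783905778), 1.1929526360829672)
[[ 0.46751885 -0.04576988  0.1595    ]]
```

```bash
python3 - <<'E'
from h import *
plan((.4685,-.0485,.24),-10,7,.38)
E
```

```text
[0.17,-3.85,0.74,-0.0,-0.0,-0.02,0.38]
[0.25,-3.84,0.74,-0.0,-0.0,-0.02,0.38]
[0.33,-3.84,0.74,-0.0,-0.0,-0.02,0.38]
[0.41,-3.83,0.74,-0.0,-0.0,-0.02,0.38]
[0.48,-3.82,0.74,-0.0,-0.0,-0.02,0.38]
[0.56,-3.81,0.74,-0.0,-0.0,-0.02,0.38]
[0.64,-3.8,0.74,-0.0,-0.0,-0.02,0.38]
```

>>> step_arm([
  [[0.17,-3.85,0.7,0,0,-0.02,0.38],[0.25,-3.84,0.7,0,0,-0.02,0.38],[0.33,-3.84,0.7,0,0,-0.02,0.38],[0.41,-3.83,0.7,0,0,-0.02,0.38],[0.48,-3.82,0.7,0,0,-0.02,0.38],[0.56,-3.81,0.7,0,0,-0.02,0.38],[0.64,-3.8,0.7,0,0,-0.02,0.38],[0,0,0,0,0,0,0.38],[0,0,0,0,0,0,0.38],[0,0,0,0,0,0,0.38]],
])

```text
time: 30.2
tool_pos: [0.4685, -0.0492, 0.2429]
orientation: [[0.984, -0.176, 0.0], [-0.176, -0.984, -0.0], [0.0, 0.0, -1.0]]
force: [-0.9, -0.0, 0.1]
gripper_width: 0.382
```

```bash
python3 - <<'E'
from h import *
s=st();plan((.4685,-.0478,.162),-10,5,.38)
E
```

```text
t 30.2 p [ 0.4685 -0.0492  0.2429] ang -10.13 tilt [ 0. -0. -1.] F [-0.85 -0.04  0.13] M [-0.07 -0.05  0.05] w 33.6 q [-0.16 -0.11  2.05 -0.    1.21  0.02]
[-0.01,-0.03,1.62,0.0,-0.0,-0.0,0.38]
[-0.01,-0.03,1.62,0.0,-0.0,-0.0,0.38]
[-0.01,-0.03,1.62,0.0,-0.0,-0.0,0.38]
[-0.0,-0.03,1.62,0.0,-0.0,-0.0,0.38]
[-0.0,-0.03,1.62,0.0,-0.0,-0.0,0.38]
```

>>> step_arm([
  [[0,-0.03,1.6,0,0,0,0.38],[0,-0.03,1.6,0,0,0,0.38],[0,-0.03,1.6,0,0,0,0.38],[0,-0.03,1.6,0,0,0,0.38],[0,0,1.5,0,0,0,0.38],[0,0,0,0,0,0,0.38],[0,0,0,0,0,0,0.38]],
])

```text
time: 30.9
tool_pos: [0.4688, -0.0491, 0.164]
orientation: [[0.984, -0.179, -0.0], [-0.179, -0.984, -0.0], [-0.0, 0.0, -1.0]]
force: [-0.3, -0.3, 0.3]
gripper_width: 0.375
```

>>> step_arm([
  [[-0.3,0,0,0,0,0,0.38],[-0.2,0,0,0,0,0,0.38],[0,0,0,0,0,0,0.38]],
])

```text
time: 31.2
tool_pos: [0.4641, -0.0474, 0.1644]
orientation: [[0.984, -0.177, 0.001], [-0.177, -0.984, -0.0], [0.001, -0.0, -1.0]]
force: [-0.4, 0.3, -0.4]
gripper_width: 0.378
```

>>> step_arm([
  [[-0.1,0,0,0,0,0,0.38],[0,0,0,0,0,0,0.38]],
])

```text
time: 31.4
tool_pos: [0.463, -0.0471, 0.1638]
orientation: [[0.984, -0.177, 0.0], [-0.177, -0.984, -0.0], [0.0, -0.0, -1.0]]
force: [0.9, -0.1, -0.3]
gripper_width: 0.38
```

>>> step_arm([
  [[-0.1,0,0,0,0,0,0.38],[0,0,0,0,0,0,0.38]],
])

```text
time: 31.6
tool_pos: [0.4619, -0.0469, 0.1636]
orientation: [[0.984, -0.177, -0.0], [-0.177, -0.984, 0.0], [-0.0, -0.0, -1.0]]
force: [0.4, -0.5, 0.1]
gripper_width: 0.376
```

>>> step_arm([
  [[-0.1,0,0,0,0,0,0.38],[0,0,0,0,0,0,0.38]],
])

```text
time: 31.8
tool_pos: [0.4614, -0.0468, 0.1637]
orientation: [[0.984, -0.177, 0.001], [-0.177, -0.984, -0.0], [0.001, -0.0, -1.0]]
force: [1.7, -0.6, -0.7]
gripper_width: 0.379
```

>>> step_arm([
  [[-0.05,0,0,0,0,0,0.38],[0,0,0,0,0,0,0.38]],
])

```text
time: 32.0
tool_pos: [0.4613, -0.0468, 0.1637]
orientation: [[0.984, -0.177, 0.002], [-0.177, -0.984, -0.0], [0.002, -0.0, -1.0]]
force: [4.3, -0.8, -3.8]
gripper_width: 0.383
```

>>> step_arm([
  [[0.4,0,0,0,0,0,0.38],[0.3,0.1,0,0,0,0,0.38],[0,0,0,0,0,0,0.38],[0,0,-2,0,0,0,0.38],[0,0,-3,0,0,0,0.38],[0,0,-3,0,0,0,0.38],[0,0,-3,0,0,0,0.38],[0,4,0,0,0,0,0.38],[0,4.5,0,0,0,0,0.38],[0,4.5,0,0,0,0,0.38],[0,4.5,0,0,0,0,0.38],[0,4.5,0,0,0,0,0.38]],
])

```text
time: 33.2
tool_pos: [0.4275, -0.2669, 0.2737]
orientation: [[0.984, -0.177, -0.0], [-0.177, -0.984, 0.0], [-0.0, -0.0, -1.0]]
force: [2.1, -0.7, -0.9]
gripper_width: 0.379
```

>>> step_arm([
  [[0,0,0,0,0,0,0.38],[0,0,0,0,0,0,0.38],[0,0,0,0,0,0,0.38]],
])

```text
time: 33.5
tool_pos: [0.4282, -0.2645, 0.2733]
orientation: [[0.984, -0.177, -0.001], [-0.177, -0.984, 0.001], [-0.001, -0.001, -1.0]]
force: [0.1, 1.1, 0.2]
gripper_width: 0.378
```

```bash
python3 - <<'E'
from h import *
s=st()
b=snap("side",18);t=snap("top",18)
def g(d,x0,y0,x1,y1):return np.float32(cv2.cvtColor(d["pixels"],cv2.COLOR_RGB2GRAY)[y0:y1,x0:x1])
for k in (11,17):
  a=load("side",k)
  for box in ((294,194,322,222),(280,240,330,290)):
    A=g(a,*box);B=g(b,*box);h=cv2.createHanningWindow(A.shape[::-1],cv2.CV_32F);print(k,box,cv2.phaseCorrelate(A,B,h))
a=load("top",17);box=(270,222,292,244);A=g(a,*box);B=g(t,*box);print(cv2.phaseCorrelate(A,B,cv2.createHanningWindow(A.shape[::-1],cv2.CV_32F)))
# knob top: depth
for d in (b,t):
  P=cloud(d);m=(np.hypot(P[...,0]-.481,P[...,1]-.026)<.03)&(P[...,2]>.14);print("knob region z max/95%",np.percentile(P[...,2][m],[50,95]),m.sum())
E
```

```text
t 33.5 p [ 0.4282 -0.2645  0.2733] ang -10.18 tilt [-0.001  0.001 -1.   ] F [0.07 1.11 0.18] M [ 0.02 -0.1  -0.02] w 33.2 q [-0.6  -0.07  1.95  0.    1.26 -0.43]
11 (294, 194, 322, 222) ((0.16811954557184272, -0.1760609328851821), 0.7892244803905487)
11 (280, 240, 330, 290) ((0.04380862091191773, 0.16773392939951748), 1.0751459701538086)
17 (294, 194, 322, 222) ((-0.1398506779995845, -0.38482192206507015), 1.0143876711527506)
17 (280, 240, 330, 290) ((-0.019752312100852265, 0.04850569331218679), 1.0377391231536865)
((-0.05855897048839864, -0.12794222907144892), 0.8953614855806032)
knob region z max/95% [0.15894207 0.16760038] 211
knob region z max/95% [0.1641138  0.16796315] 93
```

View pics/top18.png

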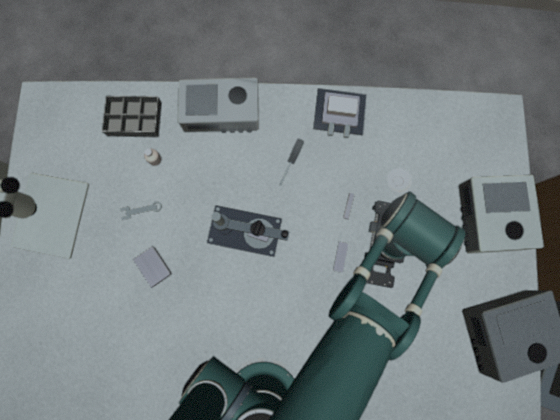

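View pics/side18.png

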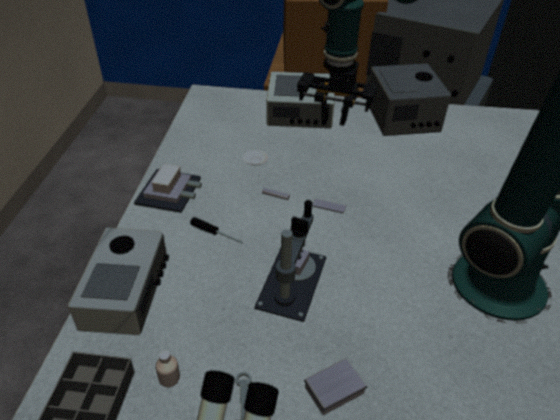

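>>> step_arm([
  [[0.05,-4.5,0,0,0,0,0.2],[0,-4.5,0,0,0,0,0],[0,-4.5,0,0,0,0,0],[0,-4.5,0.5,0,0,0,0],[0.05,-4,0.5,0,0,0,0],[0,0,1,0,0,0,0],[0,0,2,0,0,0,0],[0,0,0,0,0,0,0],[0,0,0,0,0,0,0]],
])

```text
time: 34.5
tool_pos: [0.4677, -0.0489, 0.2333]
orientation: [[0.984, -0.176, -0.001], [-0.176, -0.984, 0.0], [-0.001, 0.0, -1.0]]
force: [1.0, -0.5, -0.7]
gripper_width: 0.006
```

```bash
python3 - <<'E'
from h import *
s=st();plan((.4685,-.048,.192),-10,3,0)
E
```

```text
t 34.5 p [ 0.4677 -0.0489  0.2333] ang -10.16 tilt [-0.001  0.    -1.   ] F [ 0.97 -0.46 -0.73] M [-0.03 -0.06 -0.01] w 0.5 q [-0.16 -0.11  2.06 -0.    1.19  0.02]
[0.02,-0.03,1.38,0.0,0.0,-0.001,0.0]
[0.02,-0.03,1.38,0.0,0.0,-0.001,0.0]
[0.02,-0.03,1.38,0.0,0.0,-0.001,0.0]
```

>>> step_arm([
  [[0.02,-0.03,1.4,0,0,0,0],[0.02,-0.03,1.4,0,0,0,0],[0,-0.03,1.2,0,0,0,0],[0,0,0,0,0,0,0],[0,0,0,0,0,0,0],[0,0,0,0,0,0,0]],
])

```text
time: 35.1
tool_pos: [0.4691, -0.0484, 0.194]
orientation: [[0.984, -0.177, 0.001], [-0.177, -0.984, -0.0], [0.001, -0.0, -1.0]]
force: [-0.7, 0.1, 0.8]
gripper_width: -0.001
```

>>> step_arm([
  [[0,0,0.2,0,0,0,0],[0,0,0.1,0,0,0,0],[0,0,0,0,0,0,0]],
])

```text
time: 35.4
tool_pos: [0.4688, -0.0483, 0.1907]
orientation: [[0.984, -0.177, 0.0], [-0.177, -0.984, -0.0], [0.0, -0.0, -1.0]]
force: [-0.3, 0.5, 0.5]
gripper_width: 0.003
```

>>> step_arm([
  [[0,0,0.1,0,0,0,0],[0,0,0,0,0,0,0]],
])

```text
time: 35.6
tool_pos: [0.4688, -0.0483, 0.1896]
orientation: [[0.984, -0.177, -0.0], [-0.177, -0.984, 0.0], [-0.0, -0.0, -1.0]]
force: [-0.2, 0.7, 0.0]
gripper_width: 0.008
```

>>> step_arm([
  [[0,0,0.2,0,0,0,0],[0,0,0.1,0,0,0,0],[0,0,0,0,0,0,0]],
])

```text
time: 35.9
tool_pos: [0.4686, -0.0483, 0.1864]
orientation: [[0.984, -0.177, -0.0], [-0.177, -0.984, 0.0], [-0.0, -0.0, -1.0]]
force: [-0.1, 0.2, -0.1]
gripper_width: 0.006
```

>>> step_arm([
  [[0,0,0.06,0,0,0,0],[0,0,0,0,0,0,0]],
])

```text
time: 36.1
tool_pos: [0.4688, -0.0483, 0.186]
orientation: [[0.984, -0.177, -0.0], [-0.177, -0.984, -0.0], [-0.0, 0.0, -1.0]]
force: [-0.4, -0.9, 0.2]
gripper_width: 0.004
```

>>> step_arm([
  [[0,0,0.06,0,0,0,0],[0,0,0,0,0,0,0]],
])

```text
time: 36.3
tool_pos: [0.4688, -0.0483, 0.1854]
orientation: [[0.984, -0.177, -0.0], [-0.177, -0.984, 0.0], [-0.0, -0.0, -1.0]]
force: [-0.2, 0.4, 0.1]
gripper_width: 0.004
```

>>> step_arm([
  [[0,0,0.05,0,0,0,0],[0,0,0,0,0,0,0]],
])

```text
time: 36.5
tool_pos: [0.4687, -0.0483, 0.1848]
orientation: [[0.984, -0.177, -0.0], [-0.177, -0.984, 0.0], [-0.0, 0.0, -1.0]]
force: [-0.4, -0.6, -1.3]
gripper_width: 0.004
```

>>> step_arm([
  [[0,0,0.05,0,0,0,0],[0,0,0,0,0,0,0]],
])

```text
time: 36.7
tool_pos: [0.4688, -0.0483, 0.1844]
orientation: [[0.984, -0.177, 0.0], [-0.177, -0.984, 0.0], [0.0, -0.0, -1.0]]
force: [-1.0, -1.0, -0.2]
gripper_width: 0.007
```

>>> step_arm([
  [[0,0,0.05,0,0,0,0],[0,0,0,0,0,0,0]],
])

```text
time: 36.9
tool_pos: [0.4689, -0.0484, 0.1844]
orientation: [[0.984, -0.177, 0.0], [-0.177, -0.984, -0.0], [0.0, 0.0, -1.0]]
force: [-1.5, -0.5, 4.5]
gripper_width: 0.001
```

>>> step_arm([
  [[0,0,-1,0,0,0,0],[0,0,-3,0,0,0,0],[0,0,-3,0,0,0,0],[0,3,-3,0,0,0,0],[0,4.5,0,0,0,0,0],[0,4.5,0,0,0,0,0],[0,4,0,0,0,0,0],[0,0,0,0,0,0,0],[0,0,0,0,0,0,0],[0,0,0,0,0,0,0]],
])

```text
time: 37.9
tool_pos: [0.4406, -0.2051, 0.284]
orientation: [[0.984, -0.177, 0.0], [-0.177, -0.984, 0.001], [-0.0, -0.001, -1.0]]
force: [-0.0, -0.4, 0.8]
gripper_width: 0.004
```

```bash
python3 - <<'E'
from h import *
from cell import r
st();b=snap("side",19);crop(b,"sa19.png",220,180,340,310,5,1.7)
print(r.close_job())
E
```

```text
t 37.9 p [ 0.4406 -0.2051  0.284 ] ang -10.18 tilt [ 0.     0.001 -1.   ] F [-0.01 -0.38  0.8 ] M [-0.05 -0.05  0.03] w 0.4 q [-0.49 -0.11  1.97  0.    1.28 -0.31]
the job is handed in; nothing more can be done
None
```

View pics/sa19.png

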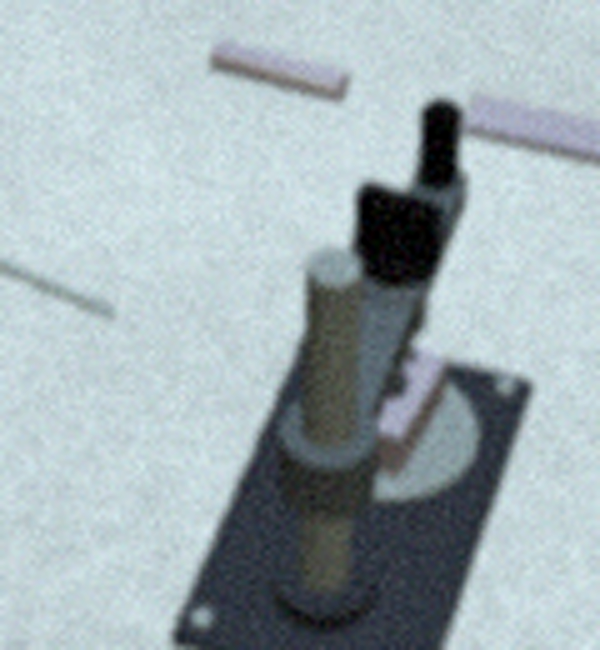

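The job is handed in at 37.9 s of the 72 s allowed. The pointer should be at about 14.5 mm on the upper bar (12–18 mm). That figure comes from heights and the turn angle, because neither camera view showed me the scale.

1. **Block:** laid flat on the round plate, within about 1.5 mm of its centre, while the arm was still out of the way.
2. **Arm:** swung to its stop, where the force rose to about 7 N. I then pushed it down with shut fingers on the post to a reading of about 7.6 mm, on the lower bar. The force rose where the foot was expected to touch the block.
3. **Knob:** turned about 98° clockwise in two grips, sinking with it by about 3.4 mm each time. I used two grips so the gripper body would not hit the column.

**Last checks:**
- A nudge met the stop again at the same place, so the arm is fully home.
- A light touch on the post top met it at the same height as when I left it (TCP at 0.1844 m against 0.1843 m), so the arm had not slid on the column.
- The bystanders looked undisturbed in the last full pictures, and at hand-in the hand was clear of everything.

**One disagreement:** comparing side pictures suggested the arm had risen by about 1 mm. The touch check did not confirm it, so I put it down to image noise.

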